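Sort machine feet by how they grip

TASK

Three machine feet that look alike stand on the steel plate, but their soles grip differently. Compare them by dragging them at least 5 cm along the plate, under their own weight or a light touch, and feel which drags hardest and which slides easiest: stand the most slippery one upright in the white carton and the best gripping one upright in the round recess of the wooden block, and leave the middling one standing on the plate. Do not tip the feet over or lean on them, and leave everything else on the desk alone.

Things in the scene. Friction and masses are not known exactly. Their poses are not given: they have to be found in the camera images.
- plate: fixed polished steel plate, level, 200 (its x) x 250 (its y) x 6 mm; origin at the centre of its underside, on the desk; x runs along its lanes, away from the robot, the lanes being free for 100 mm from the start rings towards the robot. Three feet of equal look stand on rings spot_1 to spot_3, centred within 2 mm, and move only when touched; their poses are not reported, nor which is which
- spot_1 (a point): start ring on the left lane (plate y = +80 mm); the point is the centre of the foot standing on it, 29 mm above the plate's top; axes as the plate's. Each foot is 58 mm high: rubber sole 46 mm across, 4 mm thick; dark steel shoe 45 mm across up to 9 mm; round steel stem 38 mm across from there to the top
- spot_2 (a point): start ring on the middle lane (plate y = 0); point and axes as for spot_1. Each foot weighs 0.8 kg within 5 percent. Dragged steadily (20 to 50 mm/s) under its own weight on any surface, the slippery foot resists with 0.8 to 1.1 N, the middling with 3.2 to 4.4 N, the best gripping with 6.7 to 9.1 N; with a load L pressed on it, with about 0.12, 0.48 or 1.0 times (weight + L)
- spot_3 (a point): start ring on the right lane (plate y = -80 mm); point and axes as for spot_1. A foot slides without tipping when pushed low on the stem, within 8 mm above its shoe, for instance by a finger of a gripper that straddles the stem without gripping it. To lift one, 20 to 40 N of grip is enough; a strong grip whose pads swing downward while closing presses the foot on the plate
- carton: fixed small white open carton, 86 (its x) x 71 (its y) x 44 mm high, inside about 72 x 56 mm, for the slippery foot; stands beside the plate, on the left or on the right; origin at the centre of its underside
- carton_floor (a point): centre of the carton's inner floor, 2 mm above the desk; axes as the carton's
- nest: fixed light wooden block, 90 x 90 x 12 mm, with a round recess 61 mm across and 6 mm deep in the middle of its top, for the best gripping foot; stands on the other side of the plate; origin at the centre of its underside
- nest_floor (a point): centre of the recess's floor, 6 mm above the desk
- padlock: loose brass padlock lying flat, 50 x 57 x 13 mm, at the far left; origin at the centre of its underside; not to be disturbed
- lock_cylinder: loose brass lock cylinder lying flat, 66 x 43 x 17 mm, at the far right; origin at the centre of its underside; not to be disturbed
- driver: loose screwdriver with an amber handle, 159 mm long, lying near the right front edge; origin at the centre of its underside; not to be disturbed
- cutter: loose toothed cutter wheel, 60 mm across and 10 mm high, lying near the left front edge; origin at the centre of its underside; not to be disturbed

How it is judged:
On the way:
1. one of the feet has been slid at least 30 mm along the plate and still rests on it (((distance of foot_a_c0 from where it was at the start of the episode above 0.03 m and contact force between foot_a_c0 and plate above 1 N and z of foot_a_c0 in the frame of plate below 0.011 m) or (distance of foot_b_c0 from where it was at the start of the episode above 0.03 m and contact force between foot_b_c0 and plate above 1 N and z of foot_b_c0 in the frame of plate below 0.011 m) or (distance of foot_c_c0 from where it was at the start of the episode above 0.03 m and contact force between foot_c_c0 and plate above 1 N and z of foot_c_c0 in the frame of plate below 0.011 m))), for 0.1 s.
At the end, for the whole second after the job is handed in: the most slippery foot stands upright (within 0.15 rad) on the floor inside the carton, the best gripping foot stands upright in the recess of the wooden block, fully down on its floor, and the middling foot stands upright on the plate, its centre over the plate; all released (x of foot_c_c0 in the frame of carton between -0.036 and 0.036 m and y of foot_c_c0 in the frame of carton between -0.03 and 0.03 m and z of foot_c_c0 in the frame of carton between -0.002 and 0.01 m and angle between each of foot_c_c0, foot_b_c0, foot_a_c0's own z axis and vertical below 0.15 rad and x of foot_b_c0 in the frame of nest between -0.024 and 0.024 m and y of foot_b_c0 in the frame of nest between -0.024 and 0.024 m and z of foot_b_c0 in the frame of nest between -0.002 and 0.011 m and x of foot_a_c0 in the frame of plate between -0.1 and 0.1 m and y of foot_a_c0 in the frame of plate between -0.125 and 0.125 m and z of foot_a_c0 in the frame of plate between -0.002 and 0.011 m); the robot touches nothing.
It fails at once if a foot is tipped by more than 0.5 rad (angle between any of foot_a_c0, foot_b_c0, foot_c_c0's own z axis and vertical above 0.5 rad).
It fails at once if a foot is pressed on the plate with more than 45 N (its weight is 8 N) (contact force between any of foot_a_c0, foot_b_c0, foot_c_c0 and plate above 45 N).
It fails at once if a bystander (padlock, lock cylinder, screwdriver, cutter wheel) is moved by more than 20 mm (distance of any of padlock, lock_cylinder, driver, cutter from where it was at the start of the episode above 0.02 m).
It also fails if it takes over 72 s, if anything falls off the work surface, if the arm or the gripper's body presses on something with over 40 N, if the wrist force passes 120 N, or if a joint passes its speed limit or range.

ROBOT

A 6-joint arm with a two-finger parallel gripper is mounted at the origin on a cart in front of the work surface, level with it; the furniture and walls round the work are solid. World frame = base frame: x ahead of the robot, y to its left, z up, the work surface at z = 0. Lengths are in m, angles in rad, forces in N, time in s.
With the tool pointing down it reaches from about 0.275 to 0.775 m from the base axis. Payload 14.6 kg.
Tool frame: the origin (TCP) lies midway between the tips of the shut fingers; the grasp point (between the pads) lies 19 mm behind it; z points along the fingers, y is the direction in which the jaws open and shut (so a half turn about z gives the same grasp; the last joint's range is limited). The gripper opens to 85 mm and grips with 20 to 120 N. Pads are 22 mm wide; open, the fingers measure 114 mm over their backs; the gripper's body (76 mm by 85 mm) begins 54 mm behind the grasp point. The pads swing forward as they close: fully open they stand 13 mm farther back than shut.
Start: joints at [-1.355, 0.263, -0.048, 1.259, 0, 1.415], TCP at [0.19, -0.489, 0.231] pointing down, gripper open.
Joint ranges: [-2.65, 2.65], [-0.89, 1.7], [-1.18, 1.37], [-2.13, 2.11], [-1.35, 1.29], [-3.14, 3.14]. Speed limits (rad/s): [1.89, 1.89, 2.57, 2.79, 3.14, 3.14].

INTERFACE

Orientations are given as a rotation vector (axis times angle).
In Python, from station import sensors, camera, hand_in, look_for, pinpoint gives the robot as it stands.
- The arm moves only by the shell command python3 -m jog 'ROWS' [FORCE]. ROWS is JSON, a list of rows, each a list of 3 entries, a list of its own where there are three numbers: the turn, a rotation vector about the tool's x, y, z each as a share of 180 degrees, from -1 to 1, then the shift along the tool's x, y, z each as a share of 0.1 m, from -1 to 1, then the closure, from 0 (fully open) to 1 (shut). A call has exactly 10 rows; each row is the pose to reach, as a shift and turn from the pose commanded when the call began, along the tool's axes at that moment, turning the shorter way round; what a row does not reach only later rows make up. A row lasts 1/12 s, in which the tool goes at most 41.7 mm and 7.16 degrees, less where a joint would pass 70% of its speed; a pose out of reach is approached as far as the arm can. A call with a number of a shift or a turn outside -1 to 1 is refused whole. A call with a gripper value outside its range is refused whole. The fingers move at their own pace and stop on an object; FORCE is the grip in N (left out, the last holds). Time passes only in rows, so rows that repeat a pose let the fingers close, or fill a call up. It gives the time, the measured TCP pose, the force and the opening at its end, in the units of the state.
- sensors.get_state(): the state, without advancing time (a new reading comes with each control period).
- camera(name): name is "side" or "top" or "wrist"; returns a dict with "pixels" (420x560x3 uint8, red, green, blue), "vertical_fov" (degrees; the focal length in pixels is half the picture's height over the tangent of half this angle, whatever the lens; pixels are square), "cx", "cy" (the principal point, pixels), "T" (4x4, takes a point from camera to world coordinates); the wrist camera has in their place "tool_from_camera" (4x4, takes a point from camera to tool coordinates, whose origin is the TCP and whose axes are the flange's). Camera axes: x right, y up, looking along -z (the intrinsics and any distortion apply to the point x, -y, -z); pixel columns grow to the right and rows downward; lengths in m; the calibration is good to about 2 mm. A picture is of the moment at which its call begins: read the wrist's pose just before it. There is no depth.
- hand_in(): hands the job in, once; it reports no verdict.
Trained networks look in a picture, given as the dict that the camera call returned (one of the last four; its "shot" number tells which), for a name from the list of things; names that differ only in an ending like _2 or _b are one class to them, and where a whole thing is asked for, a point or a joint stands for the part that bears it (a point fixed in the world has none). Each returns a list of dicts, best first, with "confidence" (0 to 1); they miss things now and then, are a little off and sometimes report something else, mostly with a low value. They report only what shows in the picture. A call takes as long as a camera call.
- look_for(query, picture): "box" ([left, top, right, bottom] in pixels, round what is visible of it).
- pinpoint(query, picture): "pixel" ([column, row] in pixels: a listed point, or the origin of a listed thing).
The state is a dict: "clock": time; "joint_positions": joint angles; "dq": joint speeds; "tau": joint torques, N m; "eef_pos": TCP position; "eef_rot": TCP orientation; "wrist_force": force on the tool from outside, world axes, zero at the start; "ft_torque": the same for the moment, N m; "opening": opening from 0.0 (shut) to 1.0 (fully open).
Only numpy, scipy, OpenCV 4.12 (cv2) and the standard library are available. Lean on these libraries where they do the work, as an engineer would, in place of code of your own. Each camera call takes 0.05 s, during which the arm holds its last target.

## Working session

There is one attempt and no reset: what is moved stays moved. The work goes in short steps, Python scripts to look and compute and a shell command to move; the robot and the scene stay as the last step left them, time stands still between calls to the robot, and variables do not carry over. Pictures are saved under pics/ and viewed, and the job is handed in when it is done.

```bash
ls; mkdir -p pics
cat > h.py <<'E'
import numpy as np, cv2
from station import sensors, camera, hand_in, look_for, pinpoint
from scipy.spatial.transform import Rotation as R
def save(p,n): cv2.imwrite('pics/'+n+'.png',cv2.cvtColor(p['pixels'],cv2.COLOR_RGB2BGR))
def camT(p,s=None):
    if 'T' in p: return np.array(p['T'])
    T=np.eye(4);T[:3,:3]=R.from_rotvec(s['eef_rot']).as_matrix();T[:3,3]=s['eef_pos'];return T@np.array(p['tool_from_camera'])
def onz(p,px,z,s=None):
    T=camT(p,s);f=p['pixels'].shape[0]/2/np.tan(np.radians(p['vertical_fov'])/2)
    d=T[:3,:3]@np.array([(px[0]-p['cx'])/f,-(px[1]-p['cy'])/f,-1]);o=T[:3,3]
    return o+d*(z-o[2])/d[2]
E
python3 - <<'E'
from h import *
s=sensors.get_state();print({k:np.round(v,3) for k,v in s.items()})
for n in ['top','side']:
    p=camera(n);save(p,n+'0');print(n,{k:v for k,v in p.items() if k!='pixels'})
    for q,z in [('plate',0),('spot_1',.035),('carton',0),('carton_floor',.002),('nest',0),('nest_floor',.006),('padlock',0),('lock_cylinder',0),('driver',0),('cutter',0)]:
        for r in pinpoint(q,p)[:3]: print(q,r['confidence'],np.round(r['pixel'],1),np.round(onz(p,r['pixel'],z),4))
E
```

```text
pics
{'clock': np.float64(0.0), 'joint_positions': array([-1.355,  0.264, -0.049,  1.259,  0.   ,  1.415]), 'dq': array([ 0.001, -0.001,  0.   , -0.   , -0.002, -0.   ]), 'tau': array([-1.0000e-03, -6.3763e+01,  3.8457e+01,  1.4000e-02, -0.0000e+00,
       -0.0000e+00]), 'eef_pos': array([ 0.19 , -0.489,  0.231]), 'eef_rot': array([-3.087, -0.579,  0.   ]), 'wrist_force': array([-0.761,  0.233, -0.881]), 'ft_torque': array([ 0.031,  0.055, -0.032]), 'opening': np.float64(1.0)}
top {'vertical_fov': 47.24077990874326, 'cx': 282.64311160494697, 'cy': 208.73828046122168, 'T': array([[ 5.88866433e-03,  9.91551437e-01, -1.29580365e-01,
         2.58606832e-01],
       [-9.99981180e-01,  5.61596309e-03, -2.46979733e-03,
        -4.83186181e-04],
       [-1.72121254e-03,  1.29592471e-01,  9.91565847e-01,
         1.74037662e+00],
       [ 0.00000000e+00,  0.00000000e+00,  0.00000000e+00,
         1.00000000e+00]]), 'shot': 1}
plate 0.86 [272.8 199.2] [0.5211 0.0401 0.    ]
spot_1 0.75 [275.6 187.8] [0.5574 0.0296 0.035 ]
spot_1 0.7 [301.6 194.5] [ 0.5335 -0.0641  0.035 ]
carton 0.85 [364.2 1
[... 875 characters left out ...]
23.8] [0.516  0.0294 0.    ]
plate 0.6 [276.3 184. ] [0.4873 0.2873 0.    ]
spot_1 0.66 [319.  214.3] [0.5757 0.0151 0.035 ]
spot_1 0.65 [317.4 200.9] [0.5848 0.0939 0.035 ]
spot_1 0.64 [315.7 231.6] [ 0.5514 -0.0751  0.035 ]
carton 0.64 [321.7 297.6] [ 0.5284 -0.3002  0.    ]
carton_floor 0.88 [321.8 296.5] [ 0.5288 -0.2989  0.002 ]
nest 0.85 [272.1 182.6] [ 0.4749  0.2987 -0.    ]
nest_floor 0.76 [268.9 183.3] [0.4631 0.2816 0.006 ]
padlock 0.41 [254.5 169.1] [0.4257 0.4092 0.    ]
lock_cylinder 0.71 [311.6 347.1] [ 0.4814 -0.4513  0.    ]
driver 0.54 [247.9 289. ] [ 0.3681 -0.2544  0.    ]
driver 0.36 [308.4 345. ] [ 0.4761 -0.445   0.    ]
cutter 0.53 [243.6 195. ] [0.3802 0.2174 0.    ]
```

Run:
```python
import cv2
a=cv2.imread('pics/top0.png')[140:280,150:430];cv2.imwrite('pics/top0z.png',cv2.resize(a,None,fx=2.8,fy=2.8,interpolation=cv2.INTER_CUBIC))
a=cv2.imread('pics/side0.png')[140:370,200:400];cv2.imwrite('pics/side0z.png',cv2.resize(a,None,fx=2.6,fy=2.6,interpolation=cv2.INTER_CUBIC))
```

```text
(no output)
```

View pics/top0z.png

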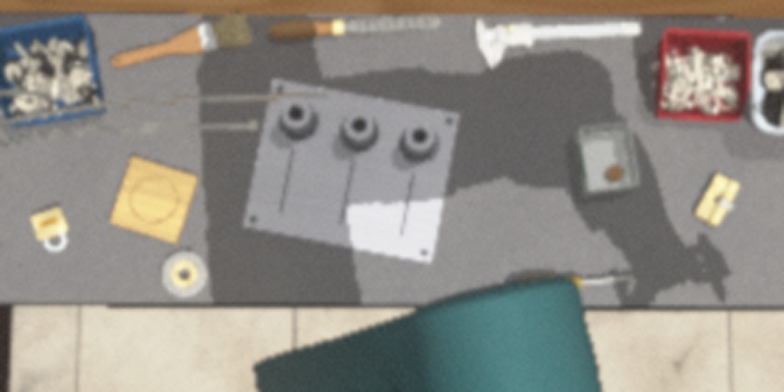

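View pics/side0z.png

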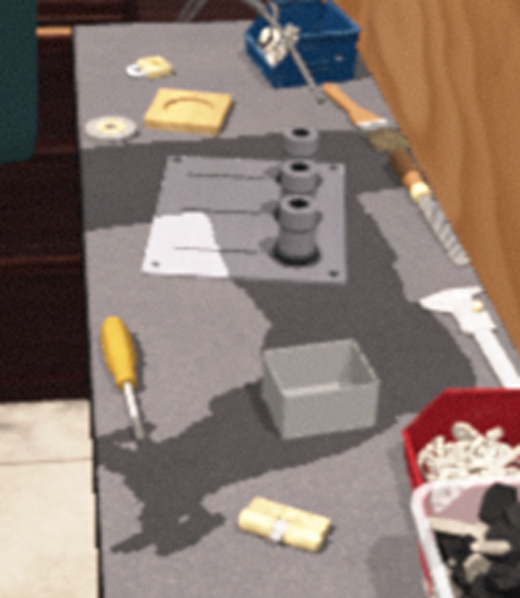

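The top view shows the plate corners at zoomed (274,80), (459,113), (434,262), (245,227), with the feet at (297,117), (361,130), (420,143). The nest is on the left and the carton on the right. A thin rod appears near the left foot, and there is a brown spot by the carton. I'll fit the plate next.

Run:
```python
from h import *
p=camera('top')
f=lambda a:(np.array(a)+.5)/2.8-.5+[150,140]
C=np.array([onz(p,f(a),.006)[:2] for a in [(274,80),(459,113),(434,262),(245,227)]]);print(C, 'centre',C.mean(0))
print([np.linalg.norm(C[i]-C[i-1]) for i in range(4)])
P=np.array([[.1,.125],[.1,-.125],[-.1,-.125],[-.1,.125]])
r,_=R.align_vectors(np.c_[C-C.mean(0),np.zeros(4)],np.c_[P,np.zeros(4)]);print('yaw',r.as_rotvec()[2])
for a in [(296,116),(360,130),(420,143)]: print('foot top',onz(p,f(a),.064))
for a in [(155,199)]: print('nest',onz(p,f(a),.012))
for q in ['spot_1','carton','nest']:
  for b in look_for(q,p): print(q,b)
p=camera('side')
f=lambda a:(np.array(a)+.5)/2.6-.5+[200,140]
C=np.array([onz(p,f(a),.006)[:2] for a in [(344,158),(345,281),(143,271),(168,157)]]);print(C, 'centre',C.mean(0))
for a in [(300,132),(298,166),(298,203)]: print('foot top',onz(p,f(a),.064))
p=camera('wrist');print(p['tool_from_camera'],p['vertical_fov'])
save(p,'w0')
```

```text
[[ 0.63493232  0.13403944]
 [ 0.5921568  -0.10919633]
 [ 0.39627418 -0.07641382]
 [ 0.4403376   0.16866568]] centre [0.51592522 0.02927374]
[np.float64(0.19765141137481548), np.float64(0.24696838263583948), np.float64(0.19860687999635063), np.float64(0.24900913065002223)]
yaw -0.17402587622402008
foot top [0.57599091 0.10094833 0.064     ]
foot top [0.55844376 0.01973096 0.064     ]
foot top [ 0.54219959 -0.05619614  0.064     ]
nest [0.47551818 0.28540332 0.012     ]
spot_1 {'box': [237.7, 170.0, 314.2, 233.4], 'confidence': 0.67}
carton {'box': [358.5, 183.2, 379.8, 210.7], 'confidence': 0.76}
nest {'box': [191.5, 192.8, 218.9, 228.1], 'confidence': 0.69}
[[ 0.63974501  0.1487781 ]
 [ 0.58972012 -0.10968769]
 [ 0.3951222  -0.0747208 ]
 [ 0.43931034  0.16716697]] centre [0.51597442 0.03288414]
foot top [0.57826812 0.10271032 0.064     ]
foot top [0.56289366 0.02369708 0.064     ]
foot top [ 0.5498952  -0.05430272  0.064     ]
[[-5.81372174e-04  9.50613181e-01  3.10377579e-01  7.91809954e-02]
 [ 9.99999822e-01  5.95408213e-04  4.95176704e-05  8.86880920e-04]
 [-1.37729209e-04  3.10377552e-01 -9.50613358e-01 -1.41321061e-01]
 [ 0.00000000e+00  0.00000000e+00  0.00000000e+00  1.00000000e+00]] 66.91634150366342
```

View pics/w0.png

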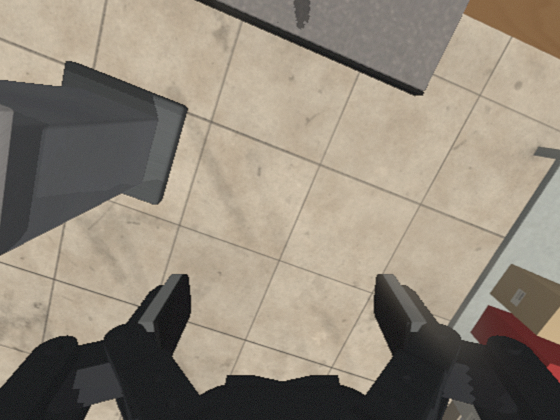

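```bash
T='[[0,0,-0.33],[1,-0.3,-0.5],0.3]'; python3 -m jog '[[[0,0,-0.33],[1,-0.3,-0.5],0],[[0,0,-0.33],[1,-0.3,-0.5],0],[[0,0,-0.33],[1,-0.3,-0.5],0],[[0,0,-0.33],[1,-0.3,-0.5],0],[[0,0,-0.33],[1,-0.3,-0.5],0],[[0,0,-0.33],[1,-0.3,-0.5],0],[[0,0,-0.33],[1,-0.3,-0.5],0],[[0,0,-0.33],[1,-0.3,-0.5],0],[[0,0,-0.33],[1,-0.3,-0.5],0],[[0,0,-0.33],[1,-0.3,-0.5],0]]'
```

```text
clock: 2.23
eef_pos: [0.2726, -0.4251, 0.2813]
eef_rot: [2.393, 2.035, -0.0]
wrist_force: [0.5, -0.3, 0.2]
opening: 1.001
```

```bash
python3 -m jog '[[[0,0,0],[1,0.6,-0.1],0],[[0,0,0],[1,0.6,-0.1],0],[[0,0,0],[1,0.6,-0.1],0],[[0,0,0],[1,0.6,-0.1],0],[[0,0,0],[1,0.6,-0.1],0],[[0,0,0],[1,0.6,-0.1],0],[[0,0,0],[1,0.6,-0.1],0],[[0,0,0],[1,0.6,-0.1],0],[[0,0,0],[1,0.6,-0.1],0],[[0,0,0],[1,0.6,-0.1],0]]'
python3 -m jog '[[[0,0,0],[1,0.6,-0.1],0],[[0,0,0],[1,0.6,-0.1],0],[[0,0,0],[1,0.6,-0.1],0],[[0,0,0],[1,0.6,-0.1],0],[[0,0,0],[1,0.6,-0.1],0],[[0,0,0],[1,0.6,-0.1],0],[[0,0,0],[1,0.6,-0.1],0],[[0,0,0],[1,0.6,-0.1],0],[[0,0,0],[1,0.6,-0.1],0],[[0,0,0],[1,0.6,-0.1],0]]'
python3 - <<'E'
from h import *
s=sensors.get_state();p=camera('wrist');save(p,'w1');print(s['clock'],s['eef_pos'],s['wrist_force'],s['joint_positions'])
for q,z in [('plate',0),('spot_1',.035),('carton',0),('carton_floor',.002)]:
    for r in pinpoint(q,p)[:3]: print(q,r['confidence'],np.round(r['pixel'],1),np.round(onz(p,r['pixel'],z,s),4))
np.savez('w1.npz',**{k:v for k,v in p.items()},pos=s['eef_pos'],rot=s['eef_rot'])
E
```

```text
clock: 3.07
eef_pos: [0.3476, -0.3367, 0.2912]
eef_rot: [-2.396, -2.031, -0.0]
wrist_force: [0.0, 0.4, 0.2]
opening: 1.002
clock: 3.9
eef_pos: [0.4231, -0.2478, 0.3012]
eef_rot: [-2.396, -2.031, 0.0]
wrist_force: [-0.2, -0.1, -0.9]
opening: 0.999
3.9 [ 0.4231097  -0.24782554  0.30124967] [-0.21548243 -0.09159552 -0.9228653 ] [-6.96202595e-01  1.91129543e-01  4.28855101e-02  1.42260514e+00
 -2.95165030e-05  1.03901526e+00]
carton 0.75 [360.3 191.9] [ 0.5285 -0.298   0.    ]
carton_floor 0.63 [361.4 192.8] [ 0.5295 -0.299   0.002 ]
```

View pics/w1.png

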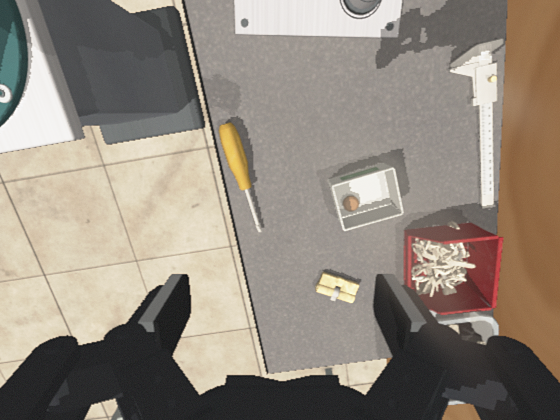

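Run:
```python
import cv2
a=cv2.imread('pics/w1.png')[140:250,310:430];cv2.imwrite('pics/w1z.png',cv2.resize(a,None,fx=5,fy=5,interpolation=cv2.INTER_CUBIC))
```

```text
(no output)
```

View pics/w1z.png

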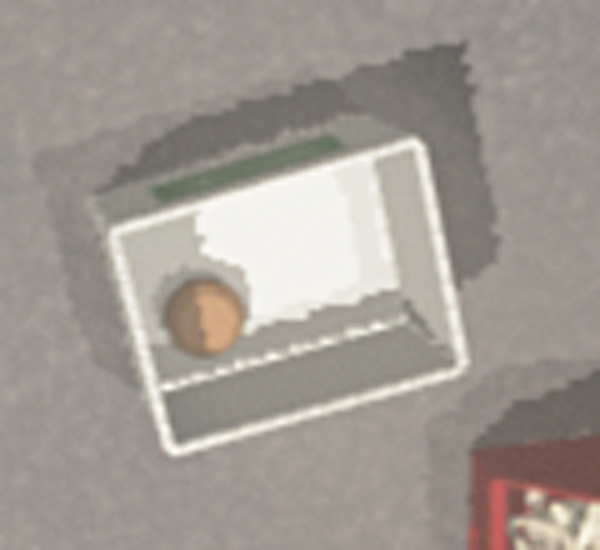

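A brown ball about 25 mm across lies in the carton, in the corner toward the robot (zoomed at (205,315)). Rim corners are at (110,230), (420,140), (467,370), (172,455). I'll work out the carton's pose and where the ball sits in it.

Run:
```python
from h import *
d=np.load('w1.npz');p={k:d[k] for k in d};s=dict(eef_pos=d['pos'],eef_rot=d['rot'])
f=lambda a:(np.array(a)+.5)/5-.5+[310,140]
C=np.array([onz(p,f(a),.044,s)[:2] for a in [(113,230),(422,142),(464,371),(173,452)]]);c=C.mean(0);print(C,c,[np.linalg.norm(C[i]-C[i-1]) for i in range(4)])
P=np.array([[-.043,.0355],[.043,.0355],[.043,-.0355],[-.043,-.0355]])
r,_=R.align_vectors(np.c_[C-c,np.zeros(4)],np.c_[P,np.zeros(4)]);y=r.as_rotvec()[2];print('yaw',y,np.degrees(y))
for z in [.012,.0145,.017]:
    a,b=[onz(p,f(q),z,s)[:2] for q in [(163,316),(246,316)]];b0=onz(p,f((204.5,316)),z,s)[:2]
    print(z,np.linalg.norm(a-b),b0,r.inv().apply(np.r_[b0-c,0]))
for q in [(163,388),(405,318)]: print('floor corner',r.inv().apply(np.r_[onz(p,f(q),.002,s)[:2]-c,0]))
```

```text
[[ 0.48451511 -0.27108561]
 [ 0.56390749 -0.26133941]
 [ 0.57141569 -0.32406755]
 [ 0.49333921 -0.33422936]] [ 0.52829438 -0.29768048] [np.float64(0.0637573320882385), np.float64(0.07998836455223801), np.float64(0.06317588529823248), np.float64(0.0787349878556097)]
yaw 0.1270600345461999 7.280003724283693
0.012 0.023381046944264173 [ 0.51095779 -0.30802764] [-0.01850801 -0.00806688  0.        ]
0.0145 0.023245290848869705 [ 0.51052333 -0.30722809] [-0.01883764 -0.00721872  0.        ]
0.017 0.023109534753475297 [ 0.51008888 -0.30642854] [-0.01916728 -0.00637057  0.        ]
floor corner [-0.03371673 -0.02935857  0.        ]
floor corner [ 0.0380431  -0.02868633  0.        ]
```

```bash
python3 -m jog '[[[0,0,0.0045],[1,0.45,0],0],[[0,0,0.0045],[1,0.45,0],0],[[0,0,0.0045],[1,0.45,0],0],[[0,0,0.0045],[1,0.45,0],0],[[0,0,0.0045],[1,0.45,0],0],[[0,0,0.0045],[1,0.45,0],0],[[0,0,0.0045],[1,0.45,0],0],[[0,0,0.0045],[1,0.45,0],0],[[0,0,0.0045],[1,0.45,0],0],[[0,0,0.0045],[1,0.45,0],0]]'
python3 - <<'E'
from h import *
s=sensors.get_state();p=camera('wrist');save(p,'w2');print(s['clock'],s['eef_pos'],s['wrist_force'])
for q,z in [('plate',0),('spot_1',.035),('carton',0),('carton_floor',.002),('nest',0)]:
    for r in pinpoint(q,p)[:3]: print(q,r['confidence'],np.round(r['pixel'],1),np.round(onz(p,r['pixel'],z,s),4))
np.savez('w2.npz',**{k:v for k,v in p.items()},pos=s['eef_pos'],rot=s['eef_rot'])
E
```

```text
clock: 4.98
eef_pos: [0.4839, -0.1564, 0.3013]
eef_rot: [2.41, 2.015, -0.0]
wrist_force: [0.0, 0.0, 0.1]
opening: 1.001
4.9833 [ 0.48389472 -0.15644931  0.30131424] [0.04934727 0.01359566 0.11970117]
plate 0.69 [280.7  14.7] [0.5161 0.0302 0.    ]
carton 0.95 [325.5 254. ] [ 0.5263 -0.296   0.    ]
carton_floor 0.59 [329.2 257. ] [ 0.531 -0.301  0.002]
```

View pics/w2.png

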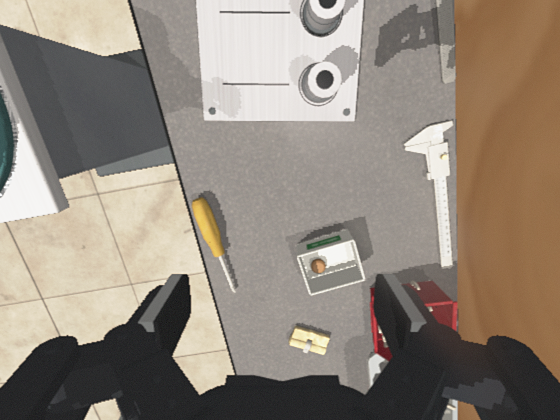

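Run:
```python
import cv2
a=cv2.imread('pics/w2.png')[220:310,280:380];cv2.imwrite('pics/w2z.png',cv2.resize(a,None,fx=6,fy=6,interpolation=cv2.INTER_CUBIC))
a=cv2.imread('pics/w2.png')[0:130,180:380];cv2.imwrite('pics/w2y.png',cv2.resize(a,None,fx=4,fy=4,interpolation=cv2.INTER_CUBIC))
```

```text
(no output)
```

View pics/w2z.png

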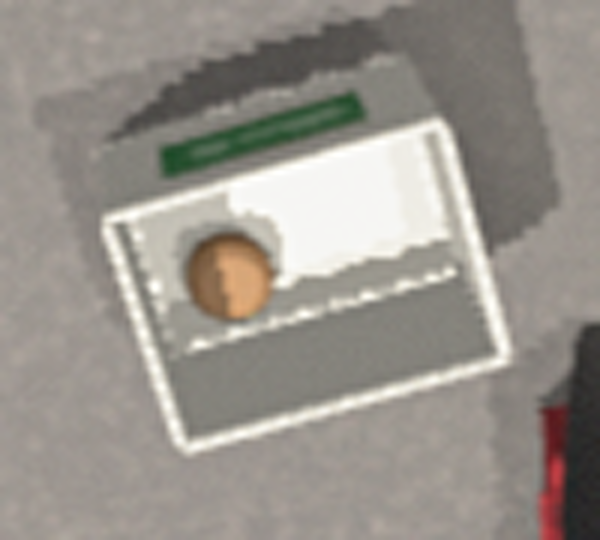

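View pics/w2y.png

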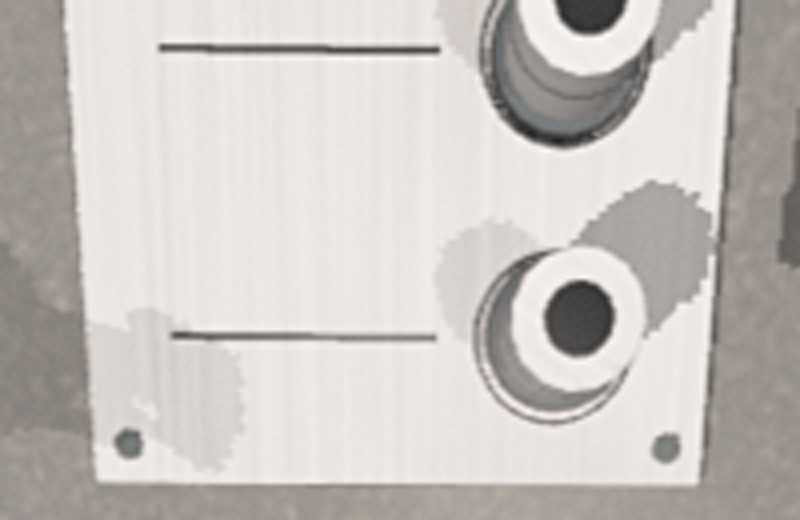

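Run:
```python
from h import *
d=np.load('w2.npz');p={k:d[k] for k in d};s=dict(eef_pos=d['pos'],eef_rot=d['rot'])
f=lambda a:(np.array(a)+.5)/6-.5+[280,220]
C=np.array([onz(p,f(a),.044,s)[:2] for a in [(103,215),(444,119),(511,363),(183,453)]]);c=C.mean(0);print(c,[np.linalg.norm(C[i]-C[i-1]) for i in range(4)])
P=np.array([[-.043,.0355],[.043,.0355],[.043,-.0355],[-.043,-.0355]])
r,_=R.align_vectors(np.c_[C-c,np.zeros(4)],np.c_[P,np.zeros(4)]);y=r.as_rotvec()[2];print('yaw',np.degrees(y))
for q in [(183,350),(457,271),(135,227)]: print('floor',r.inv().apply(np.r_[onz(p,f(q),.002,s)[:2]-c,0]))
b0=onz(p,f((231,277)),.0136,s)[:2];print('ball',b0,r.inv().apply(np.r_[b0-c,0]),np.linalg.norm(onz(p,f((188,277)),.0136,s)[:2]-onz(p,f((274,277)),.0136,s)[:2]))
g=lambda a:(np.array(a)+.5)/4-.5+[180,0]
print('foot3 top',onz(p,g((579,318)),.064,s),'ring',onz(p,g((551,336)),.006,s),'corners',onz(p,g((97,482)),.006,s),onz(p,g((699,485)),.006,s))
```

```text
[ 0.52837073 -0.29709535] [np.float64(0.06583575208534112), np.float64(0.08025036009996542), np.float64(0.06532855839985843), np.float64(0.08046915898644957)]
yaw 7.361437162787134
floor [-0.03558712 -0.02989068  0.        ]
floor [ 0.03767145 -0.02922075  0.        ]
floor [-0.03749095  0.00766011  0.        ]
ball [ 0.51183934 -0.3064877 ] [-0.01759855 -0.0071968   0.        ] 0.021491955317254428
foot3 top [ 0.54970696 -0.05509796  0.064     ] ring [ 0.54812347 -0.05508041  0.006     ] corners [ 0.3945023  -0.07263278  0.006     ] [ 0.58957968 -0.10887973  0.006     ]
```

```bash
python3 -m jog '[[[0,0,0],[1,0.45,1],0],[[0,0,0],[1,0.45,1],0],[[0,0,0],[1,0.45,1],0],[[0,0,0],[1,0.45,1],0],[[0,0,0],[1,0.45,1],0],[[0,0,0],[1,0.45,1],0],[[0,0,0],[1,0.45,1],0],[[0,0,0],[1,0.45,1],0],[[0,0,0],[1,0.45,1],0],[[0,0,0],[1,0.45,1],0]]'
python3 - <<'E'
from h import *
s=sensors.get_state();p=camera('wrist');save(p,'w3');print(s['clock'],s['eef_pos'],s['wrist_force'])
for q,z in [('plate',0),('spot_1',.035),('nest',0),('nest_floor',0.006)]:
    for r in pinpoint(q,p)[:3]: print(q,r['confidence'],np.round(r['pixel'],1),np.round(onz(p,r['pixel'],z,s),4))
np.savez('w3.npz',**{k:v for k,v in p.items()},pos=s['eef_pos'],rot=s['eef_rot'])
E
```

```text
clock: 6.12
eef_pos: [0.5461, -0.0661, 0.202]
eef_rot: [2.41, 2.014, 0.001]
wrist_force: [0.1, 0.1, 0.7]
opening: 1.0
6.1167 [ 0.54614767 -0.06614755  0.20202217] [0.08832542 0.14826789 0.68905767]
plate 0.85 [233.3 102.5] [0.513  0.0276 0.    ]
```

View pics/w3.png

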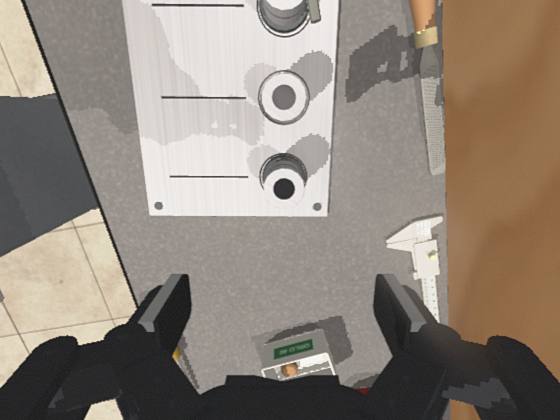

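Run:
```python
from h import *
d=np.load('w3.npz');p={k:d[k] for k in d};s=dict(eef_pos=d['pos'],eef_rot=d['rot'])
for a in [(284,188),(284,97)]: print('foot top',onz(p,a,.064,s))
for a in [(150,215),(328,215)]: print('corn',onz(p,a,.006,s))
```

```text
foot top [ 0.5503692  -0.05444502  0.064     ]
foot top [0.56390961 0.02127852 0.064     ]
corn [ 0.39562489 -0.0718123   0.006     ]
corn [ 0.59130379 -0.10727483  0.006     ]
```

```bash
python3 -m jog '[[[0,0,0],[0.12,0.01,0.2],0],[[0,0,0],[0.12,0.01,0.4],0],[[0,0,0],[0.12,0.01,0.6],0],[[0,0,0],[0.12,0.01,0.8],0],[[0,0,0],[0.12,0.01,0.95],0],[[0,0,0],[0.12,0.01,0.95],0],[[0,0,0],[0.12,0.01,0.95],0],[[0,0,0],[0.12,0.01,0.95],0],[[0,0,0],[0.12,0.01,0.95],0],[[0,0,0],[0.12,0.01,0.95],0]]'
python3 -m jog '[[[0,0,0],[0,0,0.15],0],[[0,0,0],[0,0,0.3],0],[[0,0,0],[0,0,0.45],0],[[0,0,0],[0,0,0.6],0],[[0,0,0],[0,0,0.75],0],[[0,0,0],[0,0,0.88],0],[[0,0,0],[0,0,0.98],0],[[0,0,0],[0,0,0.98],0],[[0,0,0],[0,0,0.98],0],[[0,0,0],[0,0,0.98],0]]'
python3 - <<'E'
from h import *
s=sensors.get_state();p=camera('side');save(p,'s1');print(s['clock'],s['eef_pos'],s['wrist_force'])
a=p['pixels'][170:290,230:390,::-1];cv2.imwrite('pics/s1z.png',cv2.resize(a,None,fx=4.5,fy=4.5,interpolation=cv2.INTER_CUBIC))
p=camera('wrist');save(p,'w4')
E
```

```text
clock: 7.2
eef_pos: [0.5497, -0.054, 0.1073]
eef_rot: [2.409, 2.015, 0.001]
wrist_force: [-0.1, 0.5, 1.1]
opening: 1.001
clock: 8.03
eef_pos: [0.5497, -0.054, 0.0091]
eef_rot: [2.409, 2.015, 0.001]
wrist_force: [-0.5, -0.2, 0.1]
opening: 0.997
8.0333 [ 0.5496989  -0.05395969  0.00907535] [-0.54780132 -0.24745181  0.09489747]
```

View pics/s1z.png

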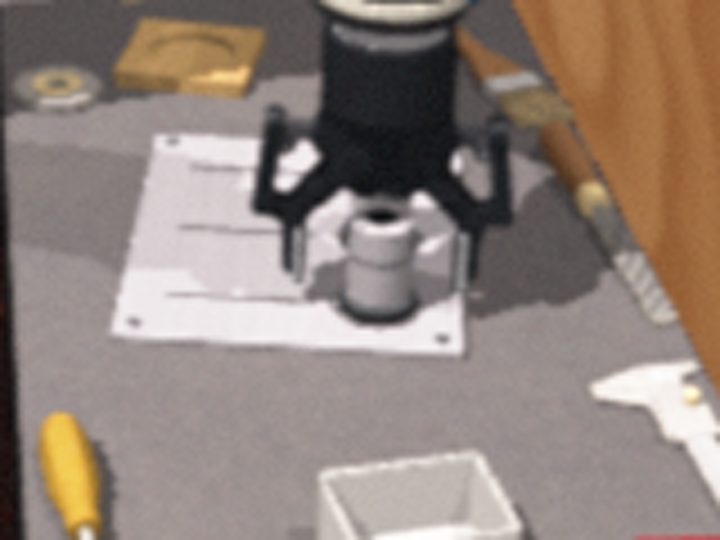

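View pics/w4.png

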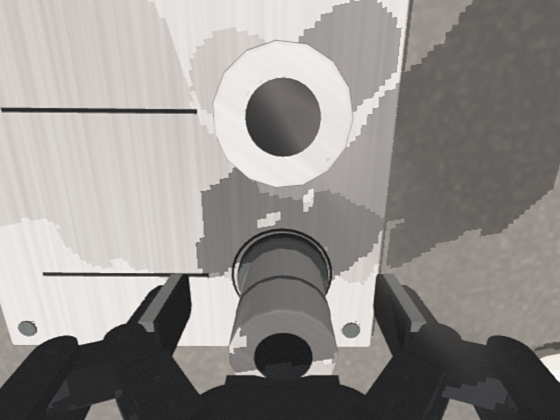

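```bash
python3 -m jog '[[[0,0,0],[0,-0.05,0.03],0],[[0,0,0],[0,-0.1,0.03],0],[[0,0,0],[0,-0.15,0.03],0],[[0,0,0],[0,-0.18,0.03],0],[[0,0,0],[0,-0.21,0.03],0],[[0,0,0],[0,-0.24,0.03],0],[[0,0,0],[0,-0.27,0.03],0],[[0,0,0],[0,-0.30,0.03],0],[[0,0,0],[0,-0.33,0.03],0],[[0,0,0],[0,-0.36,0.03],0]]'
python3 - <<'E'
from h import *
s=sensors.get_state();print(s['wrist_force'],s['ft_torque'],s['dq'],s['opening'])
E
python3 -m jog '[[[0,0,0],[0,-0.03,0],0],[[0,0,0],[0,-0.06,0],0],[[0,0,0],[0,-0.09,0],0],[[0,0,0],[0,-0.12,0],0],[[0,0,0],[0,-0.15,0],0],[[0,0,0],[0,-0.18,0],0],[[0,0,0],[0,-0.21,0],0],[[0,0,0],[0,-0.24,0],0],[[0,0,0],[0,-0.27,0],0],[[0,0,0],[0,-0.30,0],0]]'
python3 - <<'E'
from h import *
s=sensors.get_state();print(s['wrist_force'],s['ft_torque'],s['dq'],s['opening'])
p=camera('wrist');save(p,'w5')
E
```

```text
clock: 8.97
eef_pos: [0.5139, -0.0475, 0.0054]
eef_rot: [2.409, 2.015, 0.001]
wrist_force: [4.9, -0.4, -0.3]
opening: 1.003
[ 4.94664617 -0.37841691 -0.26090918] [-0.13209196 -0.738792   -0.01180775] [-0.00513381 -0.04910678 -0.09245126 -0.04207505 -0.00082735 -0.00449497] 1.0026898612486936
clock: 9.8
eef_pos: [0.4842, -0.0422, 0.0054]
eef_rot: [2.409, 2.016, 0.001]
wrist_force: [5.1, -0.4, 1.6]
opening: 1.0
[ 5.05598947 -0.36522064  1.58034899] [-0.17332294 -0.93468338 -0.00964891] [-0.00545709 -0.04902357 -0.08701097 -0.04025574  0.00121805 -0.00550919] 0.9998620999459239
```

View pics/w5.png

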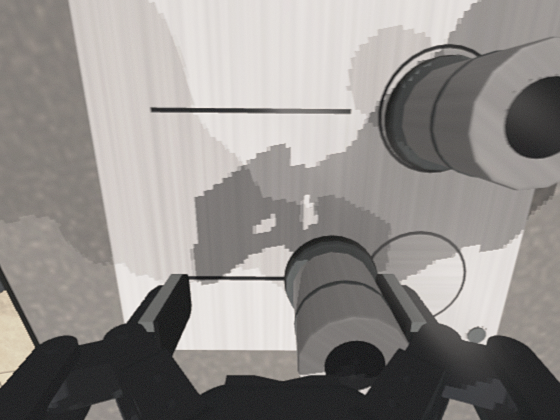

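```bash
python3 -m jog '[[[0,0,0],[0,-0.03,0],0],[[0,0,0],[0,-0.06,0],0],[[0,0,0],[0,-0.09,0],0],[[0,0,0],[0,-0.12,0],0],[[0,0,0],[0,-0.15,0],0],[[0,0,0],[0,-0.18,0],0],[[0,0,0],[0,-0.21,0],0],[[0,0,0],[0,-0.24,0],0],[[0,0,0],[0,-0.27,0],0],[[0,0,0],[0,-0.30,0],0]]'
python3 - <<'E'
from h import *
s=sensors.get_state();print(s['wrist_force'],s['ft_torque'],s['dq'],s['opening'])
E
```

```text
clock: 10.68
eef_pos: [0.4547, -0.0369, 0.0054]
eef_rot: [2.409, 2.016, 0.0]
wrist_force: [4.9, -0.4, 0.9]
opening: 1.001
[ 4.9420148  -0.43161198  0.88407295] [-0.23073181 -0.90999741 -0.01045214] [-0.0051192  -0.04830904 -0.08576373 -0.03666454  0.00053272 -0.00579438] 1.0012486501086233
```

```bash
python3 -m jog '[[[0,0,0],[0,0.2,0],0],[[0,0,0],[0,0.22,-0.35],0],[[0,0,0],[0,0.22,-0.8],0],[[0,0,0],[0,0.3,-0.8],0],[[0,0,0],[0.3,0.6,-0.8],0],[[0,0,0],[0.77,0.96,-0.8],0],[[0,0,0],[0.77,0.96,-0.8],0],[[0,0,0],[0.77,0.96,-0.8],0],[[0,0,0],[0.77,0.96,-0.8],0],[[0,0,0],[0.77,0.96,-0.8],0]]'
python3 - <<'E'
from h import *
s=sensors.get_state();p=camera('wrist');save(p,'w6');print(s['clock'],s['eef_pos'],s['wrist_force'])
np.savez('w6.npz',**{k:v for k,v in p.items()},pos=s['eef_pos'],rot=s['eef_rot'])
E
```

```text
clock: 11.52
eef_pos: [0.5615, 0.0218, 0.0848]
eef_rot: [-2.408, -2.015, 0.002]
wrist_force: [0.7, -0.3, -0.6]
opening: 0.998
11.5167 [0.5614867  0.0218223  0.08480107] [ 0.72498421 -0.30298659 -0.55539994]
```

View pics/w6.png

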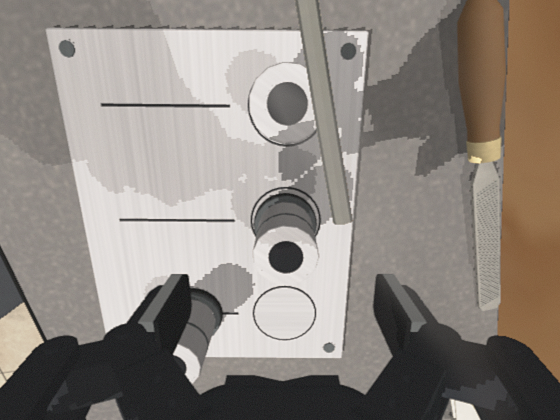

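Run:
```python
from h import *
import glob
def ray(p,px,s=None):
    T=camT(p,s);f=210/np.tan(np.radians(p['vertical_fov'])/2)
    d=T[:3,:3]@np.array([(px[0]-p['cx'])/f,-(px[1]-p['cy'])/f,-1]);return T[:3,3],d/np.linalg.norm(d)
def tri(rs):
    A=np.zeros((3,3));b=np.zeros(3)
    for o,d in rs: M=np.eye(3)-np.outer(d,d);A+=M;b+=M@o
    x=np.linalg.solve(A,b);return x,[np.linalg.norm((np.eye(3)-np.outer(d,d))@(x-o)) for o,d in rs]
def L(n):
    d=np.load(n);return {k:d[k] for k in d},dict(eef_pos=d['pos'],eef_rot=d['rot'])
p3,s3=L('w3.npz');p6,s6=L('w6.npz');pt=camera('top')
r3=ray(p3,(315,21),s3);r6=ray(p6,(342,222),s6);rt=ray(pt,(np.array([325,95])+.5)/2.8-.5+[150,140])
print(tri([r3,r6]),tri([rt,r6]),tri([r3,r6,rt]))
save(pt,'top1')
a=cv2.imread('pics/top1.png')[140:260,150:430];cv2.imwrite('pics/top1z.png',cv2.resize(a,None,fx=2.8,fy=2.8,interpolation=cv2.INTER_CUBIC))
a=cv2.imread('pics/w3.png')[0:60,260:380];cv2.imwrite('pics/w3z.png',cv2.resize(a,None,fx=6,fy=6,interpolation=cv2.INTER_CUBIC))
a=cv2.imread('pics/side0.png')[130:240,240:360];cv2.imwrite('pics/side0y.png',cv2.resize(a,None,fx=5.5,fy=5.5,interpolation=cv2.INTER_CUBIC))
```

```text
(array([0.58962018, 0.05893837, 0.12115926]), [np.float64(6.626438745786668e-05), np.float64(6.626438745790425e-05)]) (array([0.58917202, 0.06203993, 0.1296461 ]), [np.float64(0.0006126581020677644), np.float64(0.0006126581020677472)]) (array([0.58994777, 0.06016978, 0.12308895]), [np.float64(0.001719247013158471), np.float64(0.000706283314588986), np.float64(0.0023277526539920374)])
```

View pics/w3z.png

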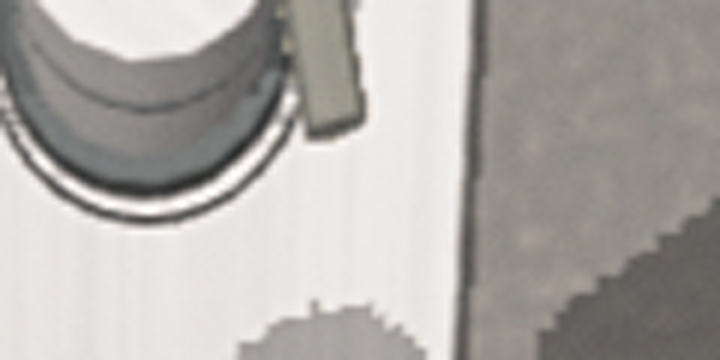

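View pics/side0y.png

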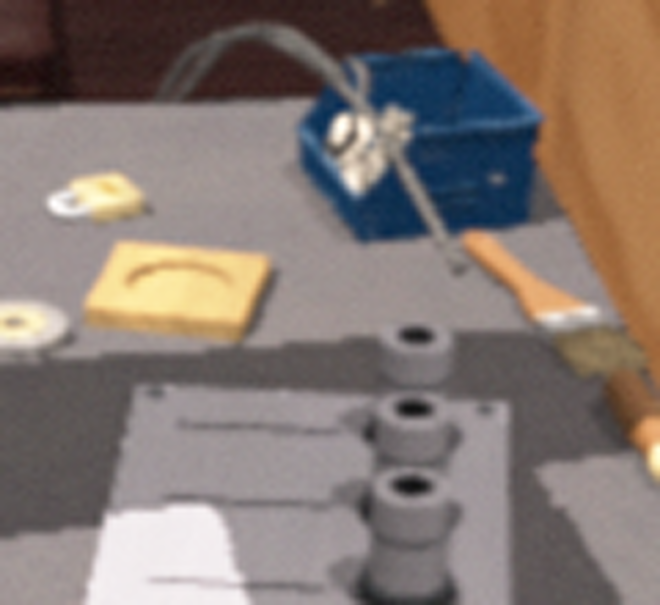

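View pics/top1z.png

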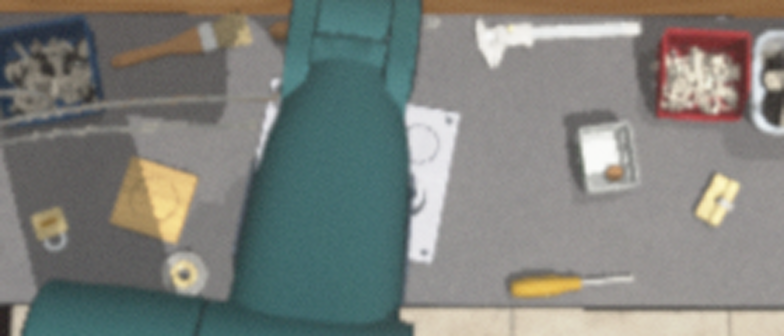

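Run:
```python
from h import *
d=np.load('w6.npz');p={k:d[k] for k in d};s=dict(eef_pos=d['pos'],eef_rot=d['rot'])
print('foot2',onz(p,(286,257),.064,s),'foot1',onz(p,(287,104),.064,s))
T=np.linalg.inv(camT(p,s));f=210/np.tan(np.radians(p['vertical_fov'])/2)
def proj(X):
    c=T@np.r_[X,1];return p['cx']+f*c[0]/-c[2],p['cy']-f*c[1]/-c[2]
print(proj([.59,.06,.123]))
for z in [.11,.12,.13,.15,.2]: print(z,[np.round(onz(p,a,z,s),3) for a in [(334,170),(325,110),(316,50),(308,0)]])
a=p['pixels'][0:260,220:400,::-1];cv2.imwrite('pics/w6z.png',cv2.resize(a,None,fx=3,fy=2.3,interpolation=cv2.INTER_CUBIC))
```

```text
foot2 [0.56384079 0.02184083 0.064     ] foot1 [0.57835729 0.10167603 0.064     ]
(np.float64(343.48760433383916), np.float64(220.75928632348177))
0.11 [array([0.591, 0.075, 0.11 ]), array([0.59 , 0.097, 0.11 ]), array([0.59 , 0.116, 0.11 ]), array([0.589, 0.13 , 0.11 ])]
0.12 [array([0.589, 0.077, 0.12 ]), array([0.589, 0.097, 0.12 ]), array([0.589, 0.114, 0.12 ]), array([0.588, 0.128, 0.12 ])]
0.13 [array([0.588, 0.079, 0.13 ]), array([0.588, 0.097, 0.13 ]), array([0.587, 0.113, 0.13 ]), array([0.587, 0.125, 0.13 ])]
0.15 [array([0.586, 0.084, 0.15 ]), array([0.585, 0.098, 0.15 ]), array([0.585, 0.11 , 0.15 ]), array([0.585, 0.12 , 0.15 ])]
0.2 [array([0.579, 0.094, 0.2  ]), array([0.579, 0.099, 0.2  ]), array([0.579, 0.103, 0.2  ]), array([0.579, 0.106, 0.2  ])]
```

View pics/w6z.png

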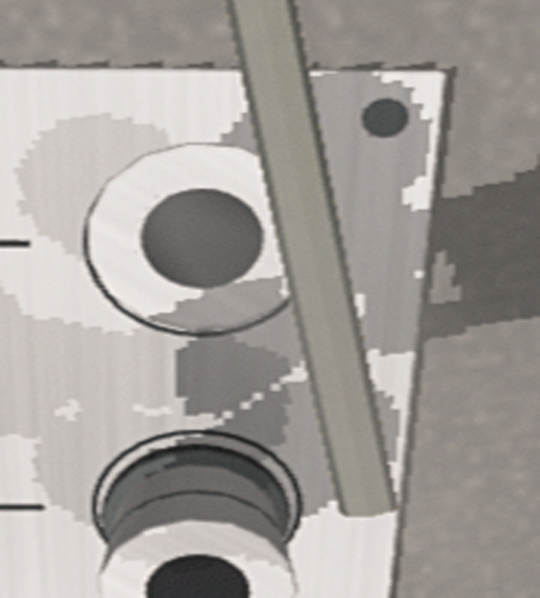

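```bash
python3 -m jog '[[[0,0.04,0],[0.05,0.02,0],0],[[0,0.08,0],[0.05,0.02,0],0],[[0,0.12,0],[0.05,0.02,0],0],[[0,0.12,0],[0.05,0.02,0],0],[[0,0.12,0],[0.05,0.02,0.2],0],[[0,0.12,0],[0.05,0.02,0.4],0],[[0,0.12,0],[0.05,0.02,0.6],0],[[0,0.12,0],[0.05,0.02,0.7],0],[[0,0.12,0],[0.05,0.02,0.76],0],[[0,0.12,0],[0.05,0.02,0.76],0]]'
python3 - <<'E'
from h import *
s=sensors.get_state();p=camera('side');save(p,'s2');print(s['clock'],s['eef_pos'],s['wrist_force'])
a=p['pixels'][150:290,230:390,::-1];cv2.imwrite('pics/s2z.png',cv2.resize(a,None,fx=4.2,fy=4.2,interpolation=cv2.INTER_CUBIC))
E
```

```text
clock: 12.45
eef_pos: [0.565, 0.0266, 0.0087]
eef_rot: [-2.201, -1.841, -0.418]
wrist_force: [0.0, 1.4, 0.5]
opening: 1.002
12.45 [0.56497089 0.02657887 0.00868559] [1.66195489e-04 1.36095586e+00 4.87165240e-01]
```

View pics/s2z.png

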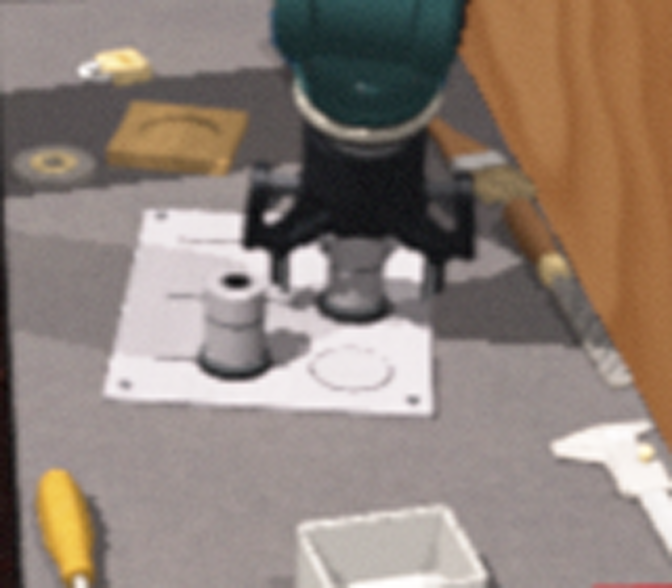

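```bash
python3 -m jog '[[[0,-0.035,0],[-0.02,0,0],0],[[0,-0.067,0],[-0.025,-0.05,0],0],[[0,-0.067,0],[-0.025,-0.1,0],0],[[0,-0.067,0],[-0.025,-0.15,0],0],[[0,-0.067,0],[-0.025,-0.18,0],0],[[0,-0.067,0],[-0.025,-0.21,0],0],[[0,-0.067,0],[-0.025,-0.24,0],0],[[0,-0.067,0],[-0.025,-0.27,0],0],[[0,-0.067,0],[-0.025,-0.3,0],0],[[0,-0.067,0],[-0.025,-0.33,0],0]]'
python3 - <<'E'
from h import *
s=sensors.get_state();print(s['wrist_force'],s['ft_torque'],s['dq'],s['opening'])
E
python3 -m jog '[[[0,0,0],[0,-0.03,0],0],[[0,0,0],[0,-0.06,0],0],[[0,0,0],[0,-0.09,0],0],[[0,0,0],[0,-0.12,0],0],[[0,0,0],[0,-0.15,0],0],[[0,0,0],[0,-0.18,0],0],[[0,0,0],[0,-0.21,0],0],[[0,0,0],[0,-0.24,0],0],[[0,0,0],[0,-0.27,0],0],[[0,0,0],[0,-0.30,0],0]]'
python3 - <<'E'
from h import *
s=sensors.get_state();print(s['wrist_force'],s['ft_torque'],s['dq'],s['opening'])
p=camera('wrist');save(p,'w7')
E
```

```text
clock: 13.33
eef_pos: [0.5336, 0.0295, 0.0086]
eef_rot: [-2.324, -1.943, -0.196]
wrist_force: [5.2, -0.9, -0.9]
opening: 1.001
[ 5.15228196 -0.88988397 -0.90588174] [-0.3447924  -0.8457453  -0.21574499] [ 0.000994   -0.04718276 -0.09028299 -0.04339234 -0.00039169 -0.00169145] 1.0011211721734563
clock: 14.17
eef_pos: [0.5041, 0.0349, 0.0086]
eef_rot: [-2.324, -1.943, -0.196]
wrist_force: [5.4, -0.9, -0.7]
opening: 1.004
[ 5.3908828  -0.91429712 -0.69782421] [-0.35180368 -0.87176837 -0.12382704] [ 0.00071429 -0.04773499 -0.08863472 -0.04233012  0.00203468  0.00028622] 1.0036548939459233
```

View pics/w7.png

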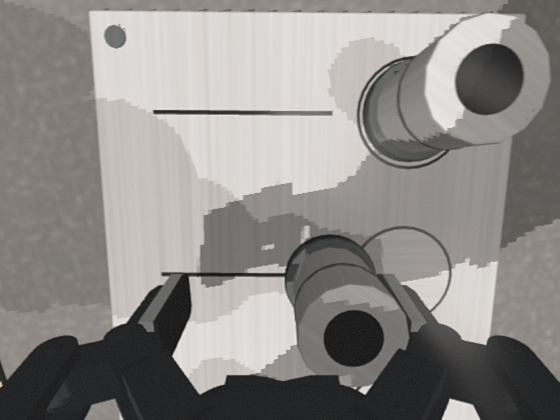

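```bash
python3 -m jog '[[[0,0,0],[0,-0.03,0.001],0],[[0,0,0],[0,-0.06,0.002],0],[[0,0,0],[0,-0.09,0.004],0],[[0,0,0],[0,-0.12,0.006],0],[[0,0,0],[0,-0.15,0.008],0],[[0,0,0],[0,-0.17,0.01],0],[[0,0,0],[0,-0.19,0.012],0],[[0,0,0],[0,-0.21,0.014],0],[[0,0,0],[0,-0.23,0.016],0],[[0,0,0],[0,-0.25,0.018],0]]'
python3 - <<'E'
from h import *
s=sensors.get_state();print(s['wrist_force'],s['ft_torque'],s['dq'],s['opening'])
E
```

```text
clock: 15.05
eef_pos: [0.4828, 0.0391, 0.0081]
eef_rot: [-2.327, -1.947, -0.203]
wrist_force: [13.8, -2.6, 11.3]
opening: 1.002
[13.83970947 -2.61649801 11.2844576 ] [-0.34130401 -2.84621174 -0.49569006] [ 0.00062689 -0.03011045 -0.05382396 -0.03703619  0.00153823 -0.00079112] 1.0016682739710345
```

Run:
```python
from h import *
p=camera('wrist');save(p,'w8')
p=camera('side');save(p,'s3')
a=p['pixels'][150:290,230:390,::-1];cv2.imwrite('pics/s3z.png',cv2.resize(a,None,fx=4.2,fy=4.2,interpolation=cv2.INTER_CUBIC))
s=sensors.get_state();print(s['eef_pos'],s['wrist_force'],s['ft_torque'],s['dq'])
```

```text
[0.48249704 0.03917369 0.00809892] [12.38172941 -2.49555518  9.18919025] [-0.30117046 -2.4430494  -0.40341327] [0.00041861 0.00430046 0.00477256 0.00596945 0.00065991 0.00082675]
```

View pics/w8.png

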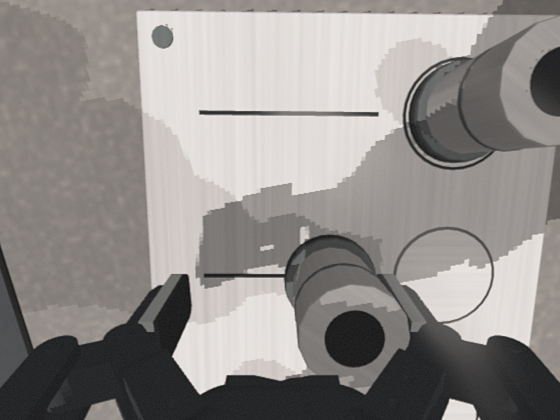

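View pics/s3z.png

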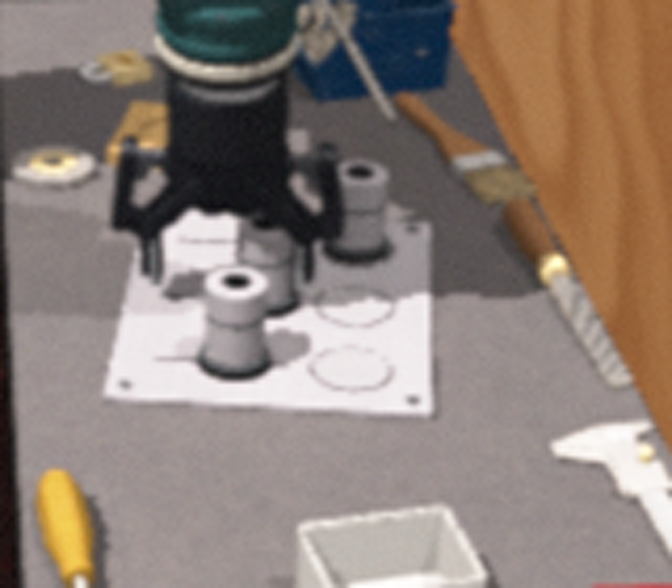

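```bash
python3 -m jog '[[[0,0,0],[0,0.1,0],0],[[0,0,0],[0,0.23,0],0],[[0,0,0],[0,0.24,-0.1],0],[[0,-0.03,0],[0.024,0.24,-0.27],0],[[0,-0.055,0],[0.024,0.24,-0.27],0],[[0,-0.055,0],[0.024,0.24,-0.27],0.2],[[0,-0.055,0],[0.024,0.24,-0.27],0.3],[[0,-0.055,0],[0.024,0.24,-0.27],0.4],[[0,-0.055,0],[0.024,0.24,-0.27],0.4],[[0,-0.055,0],[0.024,0.24,-0.27],0.4]]' 25
python3 - <<'E'
from h import *
s=sensors.get_state();print(s['clock'],s['eef_pos'],s['eef_rot'],s['wrist_force'],s['opening'])
p=camera('wrist');save(p,'w9')
np.savez('w9.npz',**{k:v for k,v in p.items()},pos=s['eef_pos'],rot=s['eef_rot'])
E
```

```text
clock: 15.98
eef_pos: [0.5016, 0.0333, 0.0332]
eef_rot: [2.408, 2.013, -0.007]
wrist_force: [0.2, 0.3, -0.3]
opening: 0.602
15.9833 [0.50158156 0.03330643 0.03322904] [ 2.40841086  2.01297087 -0.00736939] [ 0.24311207  0.3475598  -0.2866338 ] 0.6020801692944375
```

View pics/w9.png

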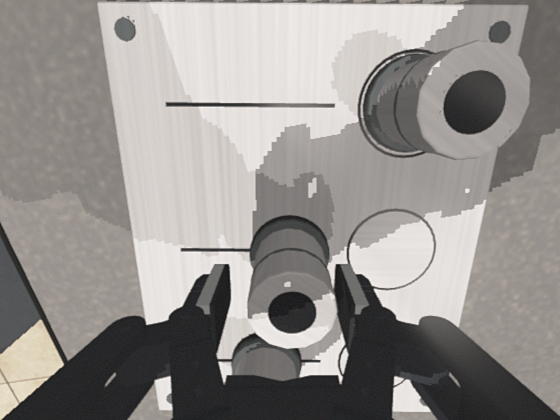

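```bash
python3 -m jog '[[[0,0,0],[0,0.03,0],0.45],[[0,0,0],[0,0.03,0],0.5],[[0,0,0],[0,0.03,0],0.55],[[0,0,0],[0,0.03,0],0.6],[[0,0,0],[0,0.03,0],0.7],[[0,0,0],[0,0.03,0],0.8],[[0,0,0],[0,0.03,0],0.8],[[0,0,0],[0,0.03,-0.05],0.8],[[0,0,0],[0,0.03,-0.2],0.8],[[0,0,0],[0,0.03,-0.4],0.8]]' 25
python3 - <<'E'
from h import *
s=sensors.get_state();print(s['clock'],s['eef_pos'],s['eef_rot'],s['wrist_force'],s['opening'])
E
```

```text
clock: 16.87
eef_pos: [0.5026, 0.0339, 0.0726]
eef_rot: [-2.409, -2.016, 0.013]
wrist_force: [0.0, -0.1, -7.8]
opening: 0.435
16.8667 [0.50260268 0.03388089 0.07256323] [-2.40928694 -2.01608393  0.01305495] [ 3.01243500e-03 -1.06288498e-01 -7.81187712e+00] 0.4352592860129392
```

```bash
python3 -m jog '[[[0,0,0],[0,0,-0.3],0.8],[[0,0,0],[0.2,-0.1,-0.5],0.8],[[0,0,0],[0.6,-0.3,-0.5],0.8],[[0,0,0],[1,-0.35,-0.5],0.8],[[0,0,0],[1,-0.35,-0.5],0.8],[[0,0,0],[1,-0.35,-0.5],0.8],[[0,0,0],[1,-0.35,-0.5],0.8],[[0,0,0],[1,-0.35,-0.5],0.8],[[0,0,0],[1,-0.35,-0.5],0.8],[[0,0,0],[1,-0.35,-0.5],0.8]]'
python3 - <<'E'
from h import *
s=sensors.get_state();print(s['clock'],s['eef_pos'],s['eef_rot'],s['wrist_force'],s['opening'])
p=camera('wrist');save(p,'w10')
np.savez('w10.npz',**{k:v for k,v in p.items()},pos=s['eef_pos'],rot=s['eef_rot'])
for q,z in [('nest',0),('nest_floor',.006)]:
    for r in pinpoint(q,p)[:3]: print(q,r['confidence'],np.round(r['pixel'],1),np.round(onz(p,r['pixel'],z,s),4))
E
```

```text
clock: 17.7
eef_pos: [0.4881, 0.1376, 0.1229]
eef_rot: [2.408, 2.012, -0.008]
wrist_force: [-1.2, 0.0, -7.1]
opening: 0.434
17.7 [0.48810692 0.13757459 0.12285849] [ 2.40800588  2.01181179 -0.00827986] [-1.23780541e+00  6.69378550e-03 -7.07637515e+00] 0.43350336209080587
nest 0.66 [224.8  11.1] [0.4736 0.2885 0.    ]
nest 0.32 [391.1 330.7] [ 0.5718 -0.0104  0.    ]
nest_floor 0.63 [224.    9.9] [0.4739 0.2877 0.006 ]
```

View pics/w10.png

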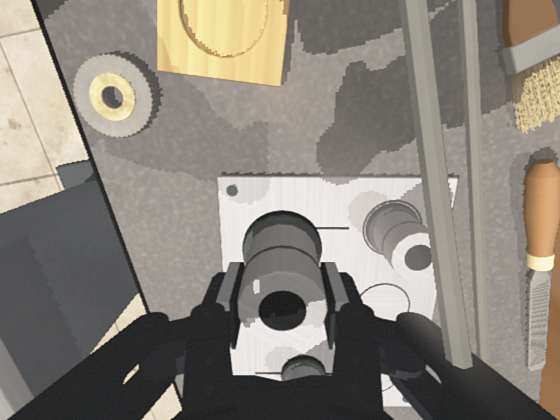

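```bash
python3 -m jog '[[[0,0,0],[0.3,-0.13,0],0.8],[[0,0,0],[0.6,-0.26,0],0.8],[[0,0,0],[0.9,-0.39,0],0.8],[[0,0,0],[0.9,-0.39,0],0.8],[[0,0,0],[0.9,-0.39,0],0.8],[[0,0,0],[0.9,-0.39,0],0.8],[[0,0,0],[0.9,-0.39,0],0.8],[[0,0,0],[0.9,-0.39,0],0.8],[[0,0,0],[0.9,-0.39,0],0.8],[[0,0,0],[0.9,-0.39,0],0.8]]'
python3 - <<'E'
from h import *
s=sensors.get_state();print(s['clock'],s['eef_pos'],s['eef_rot'],s['wrist_force'],s['opening'])
p=camera('wrist');save(p,'w11')
np.savez('w11.npz',**{k:v for k,v in p.items()},pos=s['eef_pos'],rot=s['eef_rot'])
for q,z in [('nest',0),('nest_floor',.006)]:
    for r in pinpoint(q,p)[:3]: print(q,r['confidence'],np.round(r['pixel'],1),np.round(onz(p,r['pixel'],z,s),4))
E
```

```text
clock: 18.68
eef_pos: [0.4658, 0.2333, 0.1224]
eef_rot: [2.407, 2.012, -0.008]
wrist_force: [-0.2, -0.4, -7.2]
opening: 0.434
18.6833 [0.46583942 0.23334403 0.12244278] [ 2.40735619  2.01216561 -0.00754669] [-0.21534869 -0.38337453 -7.18271319] 0.43395698411222605
nest 0.92 [276.2 142.3] [0.4708 0.2866 0.    ]
nest_floor 0.72 [278.3 138.8] [0.4731 0.2896 0.006 ]
```

View pics/w11.png

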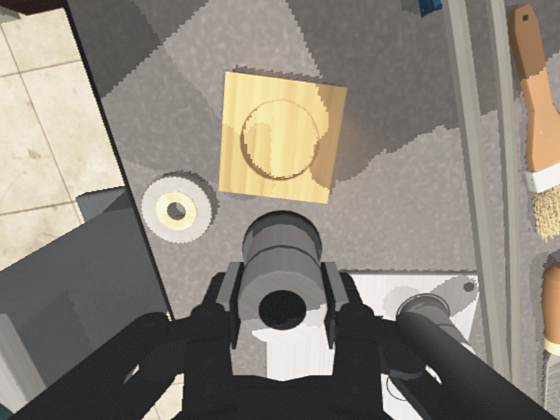

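Run:
```python
from h import *
d=np.load('w11.npz');p={k:d[k] for k in d};s=dict(eef_pos=d['pos'],eef_rot=d['rot'])
C=np.array([onz(p,a,.012,s)[:2] for a in [(228,71),(347,88),(328,204),(220,191)]]);print(C.mean(0),[np.linalg.norm(C[i]-C[i-1]) for i in range(4)])
print('circle',onz(p,(280,140),.012,s))
Rm=R.from_rotvec(s['eef_rot'])
ft=onz(p,(282,310),.153,s);print('foot top',ft,'tool',Rm.inv().apply(ft-s['eef_pos']))
t=np.array([.473,.2885,.12244]);print('shift',Rm.inv().apply(t-s['eef_pos']),Rm.inv().apply(t-np.r_[ft[:2],.12244]), Rm.as_matrix()[:,2])
```

```text
[0.47475084 0.28740365] [np.float64(0.09018402921409209), np.float64(0.08771659614569217), np.float64(0.08957824251837218), np.float64(0.0890606860682351)]
circle [0.47442707 0.28895339 0.012     ]
foot top [0.46625224 0.23499299 0.153     ] tool [ 0.00150403  0.00011418 -0.03056727]
shift [ 0.05555028 -0.00273879 -0.00034626] [ 0.05385426 -0.0028525  -0.00033839] [-0.00109952 -0.00618552 -0.99998027]
```

```bash
python3 -m jog '[[[0,0,0],[0.25,-0.01,0],0.8],[[0,0,0],[0.5,-0.01,0.1],0.8],[[0,0,0],[0.54,-0.01,0.3],0.8],[[0,0,0],[0.54,-0.01,0.5],0.8],[[0,0,0],[0.54,-0.01,0.65],0.8],[[0,0,0],[0.54,-0.01,0.75],0.8],[[0,0,0],[0.54,-0.01,0.8],0.8],[[0,0,0],[0.54,-0.01,0.84],0.8],[[0,0,0],[0.54,-0.01,0.86],0.8],[[0,0,0],[0.54,-0.01,0.87],0.8]]'
python3 - <<'E'
from h import *
s=sensors.get_state();print(s['clock'],s['eef_pos'],s['eef_rot'],s['wrist_force'],s['opening'])
p=camera('wrist');save(p,'w12')
p=camera('side')
a=p['pixels'][150:240,220:340,::-1];cv2.imwrite('pics/s4z.png',cv2.resize(a,None,fx=5,fy=5,interpolation=cv2.INTER_CUBIC))
E
```

```text
clock: 19.67
eef_pos: [0.4745, 0.2867, 0.0355]
eef_rot: [2.406, 2.013, -0.006]
wrist_force: [-0.1, 0.1, -7.1]
opening: 0.437
19.6667 [0.47447598 0.28673207 0.03546559] [ 2.40635611  2.01301357 -0.00629092] [-0.12070244  0.14264845 -7.10479297] 0.4368357042625964
```

View pics/w12.png

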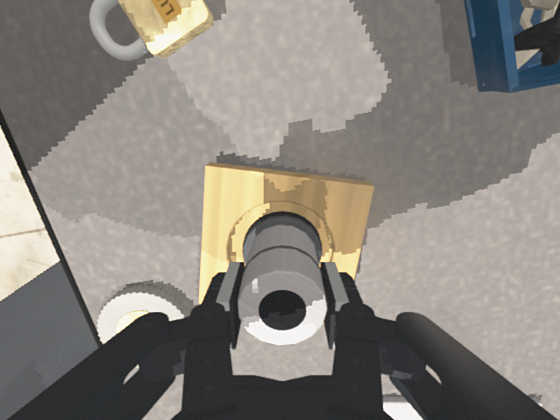

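View pics/s4z.png

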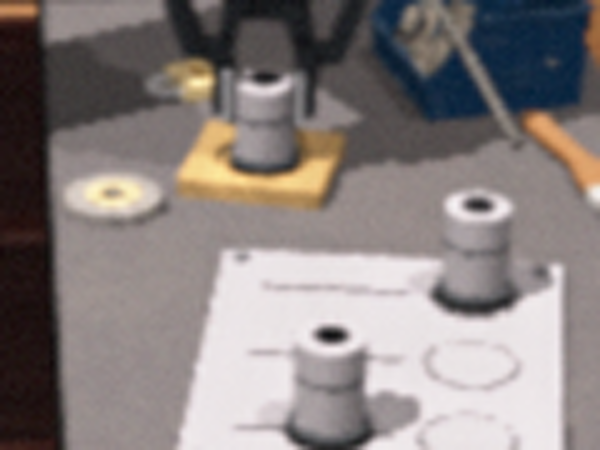

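```bash
python3 -m jog '[[[0,0,0],[0,0,0.007],0.8],[[0,0,0],[0,0,0.014],0.8],[[0,0,0],[0,0,0.02],0.8],[[0,0,0],[0,0,0.024],0.8],[[0,0,0],[0,0,0.026],0.8],[[0,0,0],[0,0,0.026],0.6],[[0,0,0],[0,0,0.026],0.4],[[0,0,0],[0,0,0.026],0.3],[[0,0,0],[0,0,0.026],0.3],[[0,0,0],[0,0,0.026],0.3]]'
python3 - <<'E'
from h import *
s=sensors.get_state();print(s['clock'],s['eef_pos'],s['eef_rot'],s['wrist_force'],s['opening'])
E
```

```text
clock: 20.6
eef_pos: [0.4743, 0.2866, 0.0327]
eef_rot: [2.406, 2.013, -0.007]
wrist_force: [0.6, -0.3, -0.6]
opening: 0.697
20.6 [0.47431896 0.28664757 0.0326768 ] [ 2.40630583  2.01303284 -0.00686164] [ 0.5539359  -0.32225736 -0.61457716] 0.6971566358231788
```

```bash
python3 -m jog '[[[0,0,0],[0,0,-0.3],0.2],[[0,0,0],[0,0,-0.6],0],[[0,0,0],[0,0,-0.9],0],[[0,0,-0.08],[-0.3,0,-1],0],[[0,0,-0.12],[-0.6,0,-1],0],[[0,0,-0.16],[-0.9,0,-1],0],[[0,0,-0.2],[-1,0,-1],0],[[0,0,-0.24],[-1,0,-1],0],[[0,0,-0.28],[-1,0,-1],0],[[0,0,-0.32],[-1,0,-1],0]]'
python3 - <<'E'
from h import *
s=sensors.get_state();print(s['clock'],s['eef_pos'],s['eef_rot'],s['wrist_force'],s['opening'])
p=camera('wrist');save(p,'w13')
np.savez('w13.npz',**{k:v for k,v in p.items()},pos=s['eef_pos'],rot=s['eef_rot'])
E
```

```text
clock: 21.43
eef_pos: [0.4566, 0.1884, 0.1332]
eef_rot: [1.32, 2.849, -0.009]
wrist_force: [-0.4, 0.7, -0.4]
opening: 0.998
21.4333 [0.45664759 0.18842625 0.13322857] [ 1.32006389  2.84878751 -0.0093321 ] [-0.39410577  0.67202357 -0.40338251] 0.9981203075450136
```

View pics/w13.png

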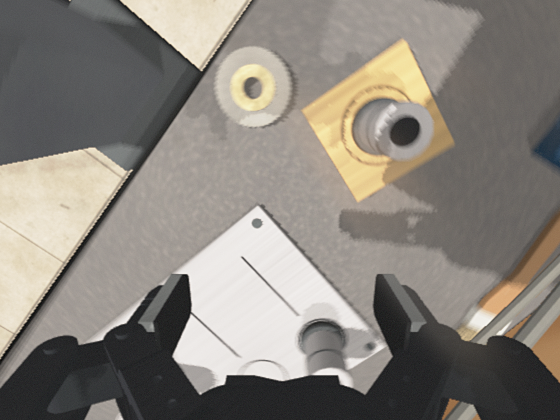

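```bash
python3 -m jog '[[[0,0,-0.04],[-0.2,0,0],0],[[0,0,-0.08],[-0.4,0.05,0],0],[[0,0,-0.12],[-0.6,0.1,0],0],[[0,0,-0.16],[-0.8,0.15,0],0],[[0,0,-0.2],[-0.9,0.15,0],0],[[0,0,-0.22],[-0.9,0.15,0],0],[[0,0,-0.22],[-0.9,0.15,0],0],[[0,0,-0.22],[-0.9,0.15,0],0],[[0,0,-0.22],[-0.9,0.15,0],0],[[0,0,-0.22],[-0.9,0.15,0],0]]'
python3 - <<'E'
from h import *
s=sensors.get_state();print(s['clock'],s['eef_pos'],s['eef_rot'],s['wrist_force'],s['joint_positions'])
p=camera('wrist');save(p,'w14')
np.savez('w14.npz',**{k:v for k,v in p.items()},pos=s['eef_pos'],rot=s['eef_rot'])
Rm=R.from_rotvec(s['eef_rot']);print(Rm.as_matrix())
for t in [(.584,.100,.010),(.5446,.107,.079)]: print(Rm.inv().apply(np.array(t)-s['eef_pos']))
E
```

```text
clock: 22.32
eef_pos: [0.5256, 0.1298, 0.1334]
eef_rot: [-0.289, -3.128, 0.01]
wrist_force: [0.5, 0.0, 0.4]
opening: 0.996
22.3167 [0.52560329 0.12975914 0.13343353] [-0.28893529 -3.12765759  0.00989841] [0.48642221 0.03489002 0.4226916 ] [ 0.09472549  0.34075545 -0.20755679  1.02424622 -0.00608125  0.27896939]
[[-9.83076022e-01  1.83194281e-01 -1.17901648e-03]
 [ 1.83198074e-01  9.83056341e-01 -6.22061840e-03]
 [ 1.94579159e-05 -6.33133434e-03 -9.99979957e-01]]
[-0.06286262 -0.01777547  0.12354732]
[-0.0228457  -0.0185488   0.05455162]
```

View pics/w14.png

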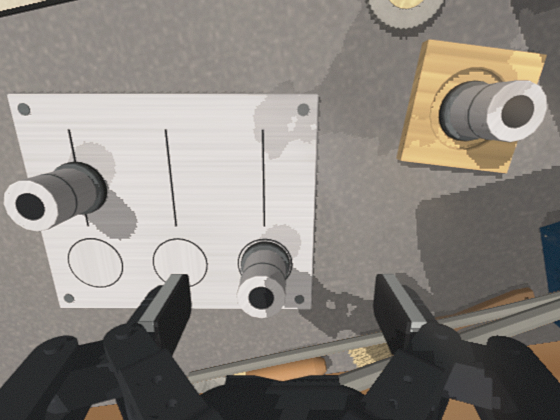

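Run:
```python
import cv2
a=cv2.imread('pics/w14.png')[270:420,150:560];cv2.imwrite('pics/w14z.png',cv2.resize(a,None,fx=1.9,fy=3,interpolation=cv2.INTER_CUBIC))
a=cv2.imread('pics/w10.png')[0:420,360:560];cv2.imwrite('pics/w10z.png',cv2.resize(a,None,fx=2,fy=1.4,interpolation=cv2.INTER_CUBIC))
```

```text
(no output)
```

View pics/w14z.png

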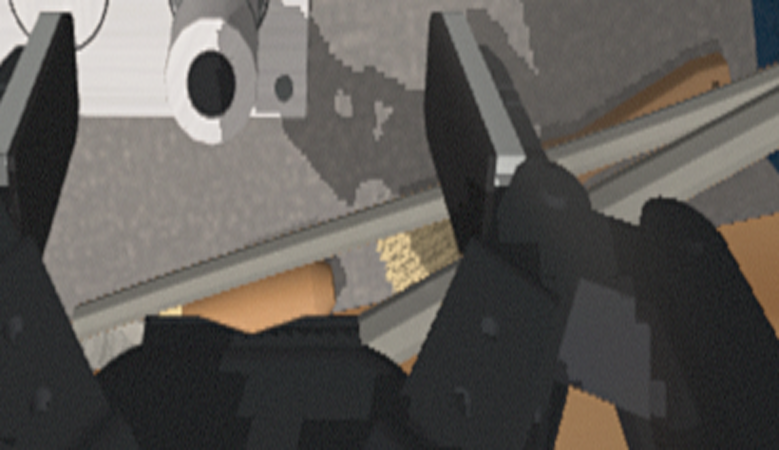

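View pics/w10z.png

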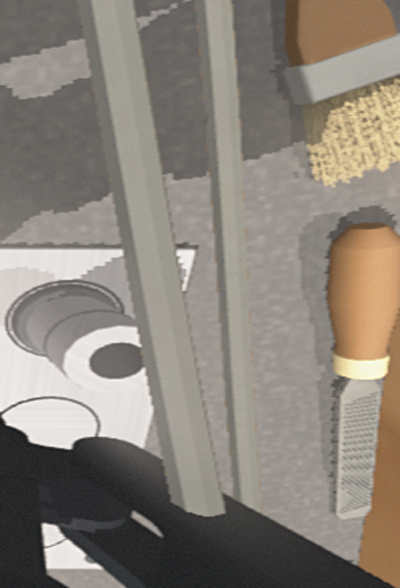

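```bash
cat >> h.py <<'E'
def ray(p,px,s=None):
    T=camT(p,s);f=210/np.tan(np.radians(p['vertical_fov'])/2)
    d=T[:3,:3]@np.array([(px[0]-p['cx'])/f,-(px[1]-p['cy'])/f,-1]);return T[:3,3],d/np.linalg.norm(d)
def tri(rs):
    A=np.zeros((3,3));b=np.zeros(3)
    for o,d in rs: M=np.eye(3)-np.outer(d,d);A+=M;b+=M@o
    x=np.linalg.solve(A,b);return x,[np.linalg.norm((np.eye(3)-np.outer(d,d))@(x-o)) for o,d in rs]
def L(n):
    d=np.load(n);return {k:d[k] for k in d},dict(eef_pos=d['pos'],eef_rot=d['rot'])
def line(v1,v2):  # two views each with 2 px on the line -> point,dir
    pl=[]
    for n,a,b in (v1,v2):
        p,s=L(n);o,d1=ray(p,a,s);_,d2=ray(p,b,s);m=np.cross(d1,d2);m/=np.linalg.norm(m);pl.append((m,m@o))
    d=np.cross(pl[0][0],pl[1][0]);ang=np.linalg.norm(d);d/=ang
    out=[]
    for y in (.06,.1,.15,.2):
        A=np.array([pl[0][0],pl[1][0],[0,1,0]]);out.append(np.linalg.solve(A,[pl[0][1],pl[1][1],y]))
    return np.round(out,3),ang
E
python3 - <<'E'
from h import *
rs={n:None for n in ()}
def r(n,a): p,s=L(n);return ray(p,a,s)
e6=r('w6.npz',(342,222));e10=r('w10.npz',(460,366));e14=r('w14.npz',(189.5,375));e3=r('w3.npz',(315,21))
for k in ([e6,e10],[e6,e14],[e10,e14],[e6,e3,e10]): print(tri(k))
f14=lambda a:(150+a[0]/1.9,270+a[1]/3); f10=lambda a:(360+a[0]/2,a[1]/1.4)
A14=('w14.npz',f14((90,315)),f14((700,108))); B14=('w14.npz',f14((380,335)),f14((740,125)))
U10=('w10.npz',f10((110,20)),f10((190,480))); V10=('w10.npz',f10((217,20)),f10((242,480)))
U6=('w6.npz',(342,215),(311,10))
for n,a,b in (('A14-U10',A14,U10),('A14-V10',A14,V10),('B14-U10',B14,U10),('B14-V10',B14,V10),('A14-U6',A14,U6),('B14-U6',B14,U6)): print(n,line(a,b))
E
```

```text
(array([0.58721001, 0.05138323, 0.10801799]), [np.float64(0.004894451416209531), np.float64(0.004894451416209486)])
(array([0.59004276, 0.05810242, 0.11862557]), [np.float64(0.0001320658314722012), np.float64(0.00013206583147217107)])
(array([0.57538187, 0.06740211, 0.12968389]), [np.float64(0.0037621327013681203), np.float64(0.0037621327013681815)])
(array([0.58670992, 0.05756001, 0.11608182]), [np.float64(0.003635660420569374), np.float64(0.004185914836251298), np.float64(0.007385504967435137)])
A14-U10 (array([[0.563, 0.06 , 0.151],
       [0.559, 0.1  , 0.151],
       [0.555, 0.15 , 0.152],
       [0.55 , 0.2  , 0.153]]), np.float64(0.31879765787755426))
A14-V10 (array([[0.588, 0.06 , 0.123],
       [0.588, 0.1  , 0.118],
       [0.589, 0.15 , 0.113],
       [0.589, 0.2  , 0.108]]), np.float64(0.21359985616696217))
B14-U10 (array([[0.537, 0.06 , 0.214],
       [0.538, 0.1  , 0.202],
       [0.54 , 0.15 , 0.188],
       [0.542, 0.2  , 0.173]]), np.float64(0.4237231701019906))
B14-V10 (array([[0.538, 0.06 , 0.213],
       [0.546, 0.1  , 0.195],
       [0.556, 0.15 , 0.173],
       [0.565, 0.2  , 0.151]]), np.float64(0.34139286921112255))
A14-U6 (array([[0.59 , 0.06 , 0.12 ],
       [0.59 , 0.1  , 0.117],
       [0.589, 0.15 , 0.113],
       [0.589, 0.2  , 0.109]]), np.float64(0.5593219146797189))
B14-U6 (array([[0.584, 0.06 , 0.17 ],
       [0.584, 0.1  , 0.159],
       [0.585, 0.15 , 0.146],
       [0.586, 0.2  , 0.132]]), np.float64(0.6527518068843726))
```

Run:
```python
from h import *
def proj(n,X):
    p,s=L(n);T=np.linalg.inv(camT(p,s));f=210/np.tan(np.radians(p['vertical_fov'])/2);c=T@np.r_[X,1];return np.round([p['cx']+f*c[0]/-c[2],p['cy']-f*c[1]/-c[2]],1)
for n in ('w3','w6','w9','w10','w11','w13','w14'):
    print(n,'cam',np.round(camT(*L(n+'.npz'))[:3,3],3),'A:',[proj(n+'.npz',X) for X in ((.59,.059,.119),(.589,.15,.113),(.589,.2,.109))],'B',[proj(n+'.npz',X) for X in ((.54,.1,.2),(.54,.2,.173))])
p=camera('side');save(p,'s5');a=p['pixels'][100:280,200:420,::-1];cv2.imwrite('pics/s5z.png',cv2.resize(a,None,fx=3.6,fy=3.3,interpolation=cv2.INTER_CUBIC))
p=camera('top');a=p['pixels'][130:270,100:340,::-1];cv2.imwrite('pics/t5z.png',cv2.resize(a,None,fx=3.3,fy=3.3,interpolation=cv2.INTER_CUBIC))
```

```text
w3 cam [0.56  0.011 0.343] A: [array([315.4,  21.7]), array([ 288.3, -160.3]), array([ 271.5, -279.9])] B [array([ 179. , -143.7]), array([ 120.4, -467.9])]
w6 cam [0.576 0.099 0.226] A: [array([341.8, 219.7]), array([296.7, -81.6]), array([ 263.7, -315.5])] B [array([-140.3,  179.6]), array([ -493.2, -1320.4])]
w9 cam [0.516 0.111 0.174] A: [array([688.4, 308.2]), array([ 776.2, -299.9]), array([  874.6, -1005.8])] B [array([-81.7,   5.8]), array([ 191.9, 1210.8])]
w10 cam [0.502 0.216 0.264] A: [array([482.4, 364.8]), array([476.4, 212.5]), array([472.7, 108.5])] B [array([476.2, 489.2]), array([424.4, 141.6])]
w11 cam [0.48  0.312 0.263] A: [array([514.5, 474.9]), array([513.4, 358.8]), array([512.8, 281.4])] B [array([532.6, 648.6]), array([496.1, 392.2])]
w13 cam [0.405 0.249 0.274] A: [array([308.1, 493.4]), array([396.5, 413.4]), array([451.2, 363.6])] B [array([298.3, 612.6]), array([450.8, 418.1])]
w14 cam [0.448 0.144 0.275] A: [array([190.5, 375.3]), array([334.9, 345.6]), array([414. , 329.2])] B [array([200.8, 435.4]), array([471.8, 332.9])]
```

View pics/s5z.png

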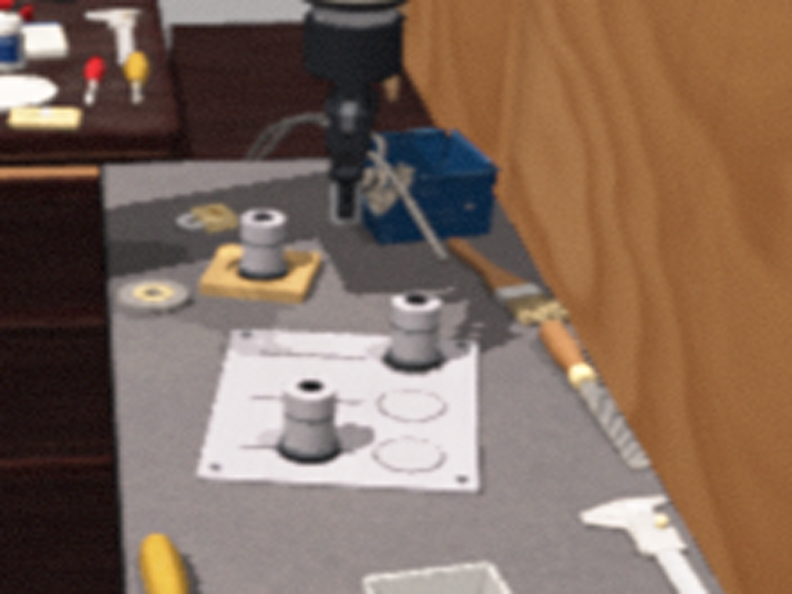

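View pics/t5z.png

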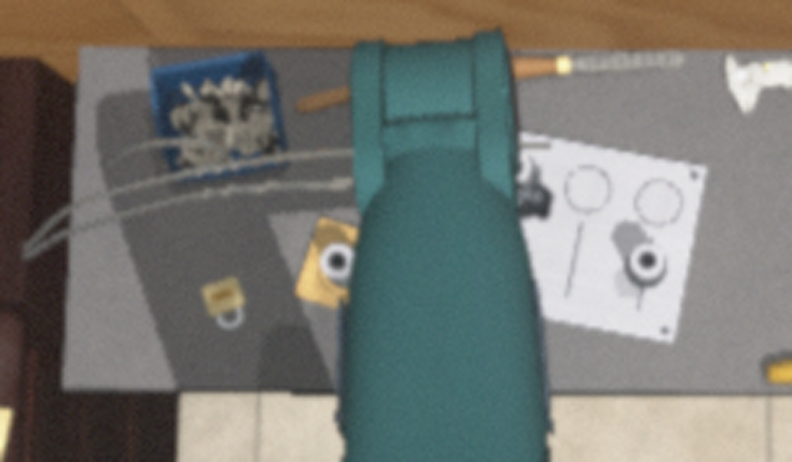

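Run:
```python
from h import *
p=camera('top')
f=lambda a:(np.array(a)+.5)/2.8-.5+[150,140]
et=ray(p,f((258,125)));e2=ray(p,f((325,95)))
def r(n,a): q,s=L(n);return ray(q,a,s)
e10=r('w10.npz',(460,366));print('B end',tri([et,e10]));print(tri([e2,r('w6.npz',(342,222)),r('w14.npz',(189.5,375))]))
for z in (.1,.15,.2,.25): print(z,onz(p,f((258,125)),z),onz(p,f((200,126)),z), onz(p,f((250,98)),z))
```

```text
B end (array([0.54066533, 0.13749864, 0.19074986]), [np.float64(0.00038784546305166596), np.float64(0.0003878454630515376)])
(array([0.58979222, 0.06021822, 0.12128748]), [np.float64(0.0026370602270909473), np.float64(0.0011656080448629335), np.float64(0.0019150356594399751)])
0.1 [0.55758481 0.14569807 0.1       ] [0.5559267  0.21753463 0.1       ] [0.59157447 0.15621171 0.1       ]
0.15 [0.54847172 0.14124235 0.15      ] [0.54686415 0.21088927 0.15      ] [0.58142535 0.15143553 0.15      ]
0.2 [0.53935863 0.13678662 0.2       ] [0.5378016  0.20424391 0.2       ] [0.57127622 0.14665934 0.2       ]
0.25 [0.53024554 0.1323309  0.25      ] [0.52873905 0.19759856 0.25      ] [0.5611271  0.14188315 0.25      ]
```

```bash
python3 -m jog '[[[0,0,0],[0.2,0,0],0],[[0,0,0],[0.43,0,0],0],[[0,-0.035,0],[0.5,-0.1,0],0],[[0,-0.07,0],[0.5,-0.2,0.1],0],[[0,-0.105,0],[0.5,-0.2,0.1],0],[[0,-0.14,0],[0.5,-0.2,0.13],0],[[0,-0.175,0],[0.5,-0.2,0.13],0],[[0,-0.21,0],[0.5,-0.2,0.13],0],[[0,-0.222,0],[0.5,-0.2,0.13],0],[[0,-0.222,0],[0.5,-0.2,0.13],0]]'
python3 - <<'E'
from h import *
s=sensors.get_state();print(s['clock'],s['eef_pos'],s['eef_rot'],s['wrist_force'],s['joint_positions'])
p=camera('wrist');save(p,'w15')
np.savez('w15.npz',**{k:v for k,v in p.items()},pos=s['eef_pos'],rot=s['eef_rot'])
Rm=R.from_rotvec(s['eef_rot']);print(Rm.as_matrix().round(3))
for t in [(.529,.110,.089),(.5922,.0982,.0126)]: print(Rm.inv().apply(np.array(t)-s['eef_pos']))
E
```

```text
clock: 23.35
eef_pos: [0.4699, 0.1187, 0.119]
eef_rot: [0.218, 2.435, -0.089]
wrist_force: [-1.5, 0.1, -1.3]
opening: 0.998
23.35 [0.46988469 0.11868539 0.11898852] [ 0.21822347  2.4350208  -0.08894258] [-1.452931    0.06669228 -1.27643766] [ 0.23639637  0.00273445 -1.03588892 -0.1210313  -0.26894975  0.32356512]
[[-0.754  0.18   0.632]
 [ 0.134  0.984 -0.121]
 [-0.643 -0.007 -0.766]]
[-0.02643448  0.00231816  0.06136133]
[-0.02650854  0.00262654  0.16121291]
```

View pics/w15.png

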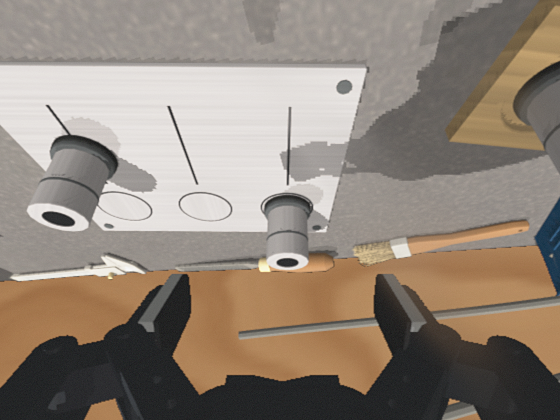

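```bash
python3 - <<'E'
from h import *
p,s=L('w15.npz');print(onz(p,(287.5,262.5),.064,s),onz(p,(287,205),.008,s))
E
python3 -m jog '[[[0,0,0],[-0.1,0.02,0.1],0],[[0,0,0],[-0.2,0.02,0.25],0],[[0,0,0],[-0.26,0.02,0.4],0],[[0,0,0],[-0.26,0.02,0.55],0],[[0,0,0],[-0.26,0.02,0.7],0],[[0,0,0],[-0.26,0.02,0.8],0],[[0,0,0],[-0.26,0.02,0.9],0],[[0,0,0],[-0.26,0.02,0.98],0],[[0,0,0],[-0.26,0.02,0.98],0],[[0,0,0],[-0.26,0.02,0.98],0]]'
python3 - <<'E'
from h import *
s=sensors.get_state();print(s['clock'],s['eef_pos'],s['eef_rot'],s['wrist_force'],s['joint_positions'])
p=camera('wrist');save(p,'w16')
Rm=R.from_rotvec(s['eef_rot'])
for t in [(.5922,.0982,.0126)]: print(Rm.inv().apply(np.array(t)-s['eef_pos']))
p=camera('side');a=p['pixels'][100:280,200:420,::-1];cv2.imwrite('pics/s6z.png',cv2.resize(a,None,fx=3.6,fy=3.3,interpolation=cv2.INTER_CUBIC))
E
```

```text
[0.57580652 0.10272196 0.064     ] [0.56884297 0.10353061 0.008     ]
clock: 24.23
eef_pos: [0.5558, 0.1052, 0.0619]
eef_rot: [0.22, 2.437, -0.089]
wrist_force: [-0.9, -0.9, 0.1]
opening: 1.001
24.2333 [0.55582088 0.10517313 0.06188239] [ 0.22045007  2.43724595 -0.08866284] [-0.88087715 -0.88979014  0.10795374] [ 0.15213197  0.24267263 -1.00016236 -0.33921288 -0.21701974  0.25707574]
[3.19665920e-03 6.07811885e-05 6.15678168e-02]
```

View pics/w16.png

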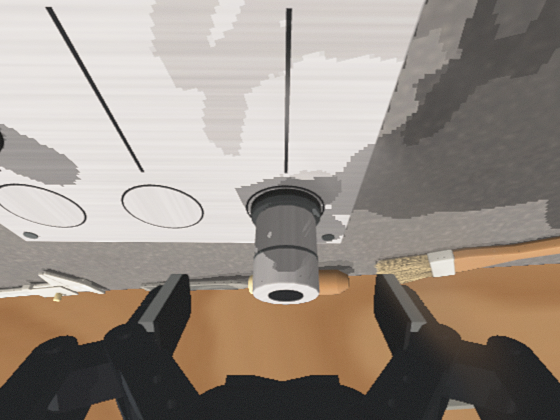

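View pics/s6z.png

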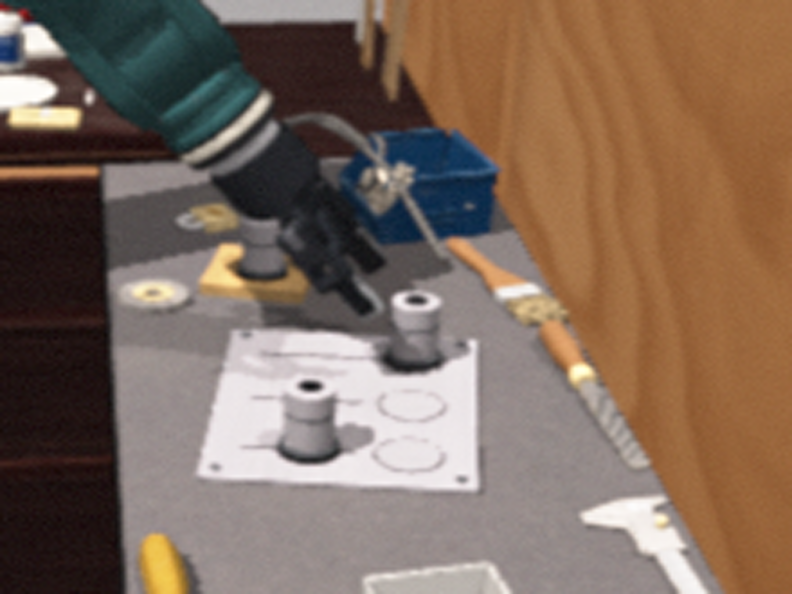

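```bash
python3 -m jog '[[[0,0,0],[0.02,0,0.12],0],[[0,0,0],[0.03,0,0.24],0],[[0,0,0],[0.03,0,0.36],0],[[0,0,0],[0.03,0,0.46],0],[[0,0,0],[0.03,0,0.54],0],[[0,0,0],[0.03,0,0.6],0],[[0,0,0],[0.03,-0.05,0.61],0],[[0,0,0],[0.03,-0.1,0.61],0],[[0,0,0],[0.03,-0.14,0.61],0],[[0,0,0],[0.03,-0.17,0.61],0]]'
python3 - <<'E'
from h import *
s=sensors.get_state();print(s['clock'],s['eef_pos'],s['wrist_force'],s['ft_torque'])
p=camera('wrist');save(p,'w17')
E
```

```text
clock: 25.17
eef_pos: [0.5876, 0.0811, 0.0138]
eef_rot: [0.22, 2.436, -0.089]
wrist_force: [-0.6, 0.5, -0.4]
opening: 0.996
25.1667 [0.5876121  0.08105847 0.01383341] [-0.57720358  0.4673248  -0.42302113] [0.13048218 0.57907766 0.03533408]
```

View pics/w17.png

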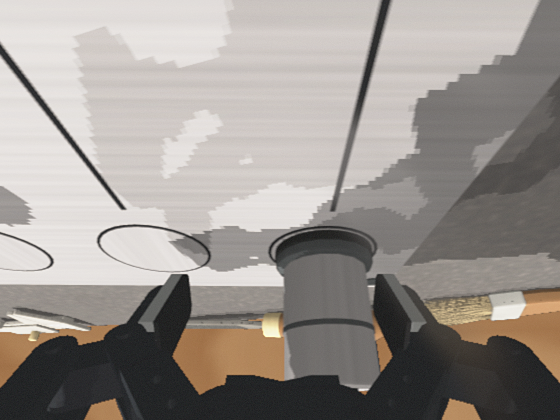

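```bash
python3 -m jog '[[[0,0,0],[0,-0.03,0],0],[[0,0,0],[0,-0.06,0],0],[[0,0,0],[0,-0.09,0],0],[[0,0,0],[0,-0.12,0],0],[[0,0,0],[0,-0.15,0],0],[[0,0,0],[0,-0.18,0],0],[[0,0,0],[0,-0.21,0],0],[[0,0,0],[0,-0.24,0],0],[[0,0,0],[0,-0.27,0],0],[[0,0,0],[0,-0.30,0],0]]'
python3 - <<'E'
from h import *
s=sensors.get_state();print(s['wrist_force'],s['ft_torque'])
E
python3 -m jog '[[[0,0,0],[0,-0.03,0],0],[[0,0,0],[0,-0.06,0],0],[[0,0,0],[0,-0.09,0],0],[[0,0,0],[0,-0.12,0],0],[[0,0,0],[0,-0.15,0],0],[[0,0,0],[0,-0.18,0],0],[[0,0,0],[0,-0.21,0],0],[[0,0,0],[0,-0.24,0],0],[[0,0,0],[0,-0.27,0],0],[[0,0,0],[0,-0.30,0],0]]'
python3 - <<'E'
from h import *
s=sensors.get_state();print(s['wrist_force'],s['ft_torque'],s['eef_pos'])
p=camera('wrist');save(p,'w18')
E
```

```text
clock: 26.05
eef_pos: [0.5825, 0.0519, 0.0137]
eef_rot: [0.22, 2.436, -0.088]
wrist_force: [0.9, 1.9, 0.5]
opening: 0.997
[0.91868804 1.92655088 0.49778404] [0.49233444 0.23888972 0.28811311]
clock: 26.88
eef_pos: [0.5769, 0.0224, 0.0138]
eef_rot: [0.22, 2.437, -0.089]
wrist_force: [1.0, 2.2, 0.8]
opening: 1.001
[0.97775583 2.15473373 0.84323882] [0.37630298 0.49545621 0.23213886] [0.57694774 0.02237922 0.01379319]
```

View pics/w18.png

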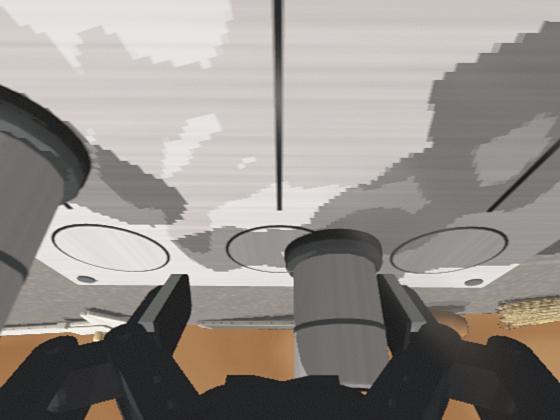

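```bash
python3 -m jog '[[[0,0,0],[0,0.1,0],0],[[0,0,0],[0,0.2,0],0],[[0,0,0],[-0.08,0.235,-0.09],0],[[0,0,0],[-0.08,0.235,-0.09],0.2],[[0,0,0],[-0.08,0.235,-0.09],0.4],[[0,0,0],[-0.08,0.235,-0.09],0.4],[[0,0,0],[-0.08,0.235,-0.09],0.4],[[0,0,0],[-0.08,0.235,-0.09],0.4],[[0,0,0],[-0.08,0.235,-0.09],0.4],[[0,0,0],[-0.08,0.235,-0.09],0.4]]' 20
python3 - <<'E'
from h import *
s=sensors.get_state();print(s['eef_pos'],s['wrist_force'],s['opening'],s['joint_positions'])
p=camera('wrist');save(p,'w19')
E
```

```text
clock: 27.77
eef_pos: [0.5816, 0.0457, 0.0255]
eef_rot: [0.22, 2.437, -0.089]
wrist_force: [-0.2, -0.3, -0.2]
opening: 0.603
[0.58160336 0.04565699 0.02550463] [-0.22582695 -0.32598525 -0.2118207 ] 0.6033512876147408 [-0.00235218  0.34568609 -1.04504578 -0.50828929 -0.11999034  0.13458115]
```

View pics/w19.png

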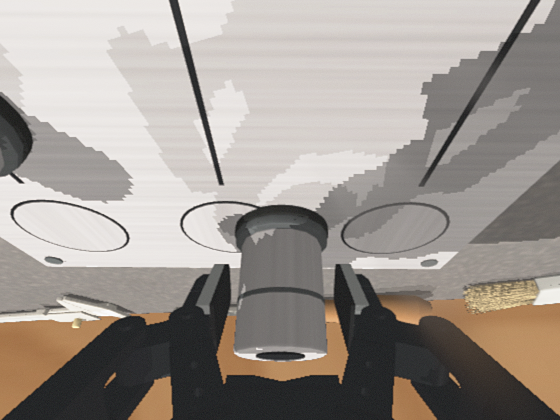

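```bash
python3 -m jog '[[[0,0,0],[0,0,0],0.5],[[0,0,0],[0,0,0],0.6],[[0,0,0],[0,0,0],0.7],[[0,0,0],[0,0,0],0.8],[[0,0,0],[-0.01,0,-0.01],0.8],[[0,0,0],[-0.026,0,-0.031],0.8],[[0,0,0],[-0.03,0,-0.04],0.8],[[0,0,0],[0.07,0,-0.12],0.8],[[0,0,0],[0.17,0,-0.2],0.8],[[0,0,0],[0.27,0,-0.29],0.8]]' 20
python3 - <<'E'
from h import *
s=sensors.get_state();print(s['eef_pos'],s['wrist_force'],s['opening'],s['joint_positions'])
p=camera('wrist');save(p,'w20')
E
```

```text
clock: 28.65
eef_pos: [0.5422, 0.053, 0.0303]
eef_rot: [0.22, 2.437, -0.089]
wrist_force: [-0.2, -0.5, -7.9]
opening: 0.442
[0.5421625  0.05304733 0.03030951] [-0.23142276 -0.50088994 -7.90143032] 0.44239013238484576 [ 0.01755833  0.29858557 -1.12411939 -0.53772597 -0.13236456  0.1499416 ]
```

View pics/w20.png

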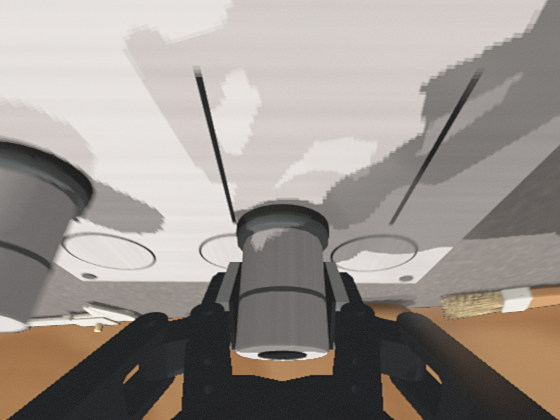

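```bash
python3 -m jog '[[[0,0,0],[0.01,0,0.012],0.8],[[0,0,0],[0.02,0,0.024],0.8],[[0,0,0],[0.028,0,0.033],0.8],[[0,0,0],[0.032,0,0.038],0.8],[[0,0,0],[0.034,0,0.04],0.8],[[0,0,0],[0.034,0,0.04],0.5],[[0,0,0],[0.034,0,0.04],0.2],[[0,0,0],[0.034,0,0.04],0],[[0,0,0],[0.034,0,0.04],0],[[0,0,0],[0.034,0,0.04],0]]' 20
python3 - <<'E'
from h import *
s=sensors.get_state();print(s['eef_pos'],s['wrist_force'],s['opening'],s['joint_positions'])
p=camera('wrist');save(p,'w21')
np.savez('w21.npz',**{k:v for k,v in p.items()},pos=s['eef_pos'],rot=s['eef_rot'])
print(R.from_rotvec(s['eef_rot']).as_matrix().round(3))
E
```

```text
clock: 29.53
eef_pos: [0.5433, 0.0529, 0.0256]
eef_rot: [0.22, 2.436, -0.088]
wrist_force: [-1.3, 0.5, 0.5]
opening: 0.994
[0.54326561 0.05293912 0.0256287 ] [-1.29696902  0.53246656  0.47701298] 0.9941347765724615 [ 0.01729635  0.31451116 -1.13118624 -0.56231684 -0.13231161  0.14971074]
[[-0.754  0.181  0.631]
 [ 0.135  0.983 -0.121]
 [-0.643 -0.006 -0.766]]
```

View pics/w21.png

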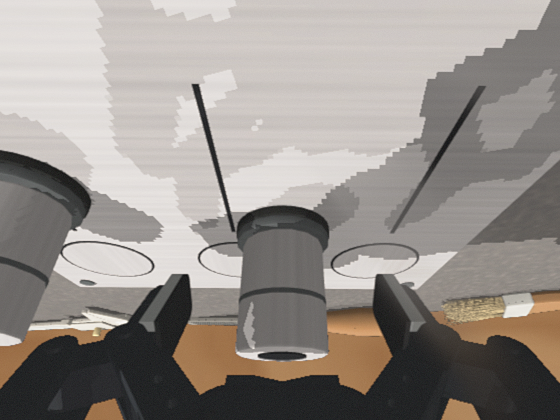

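Run:
```python
from h import *
p,s=L('w21.npz');ft=onz(p,(281.5,355),.064,s);print(ft)
Rm=R.from_rotvec(s['eef_rot'])
t=np.array([ft[0],ft[1],.048]);print(Rm.inv().apply(t-s['eef_pos']), Rm.inv().apply(np.array([ft[0],ft[1],.1])-s['eef_pos']))
```

```text
[0.5213508  0.05601545 0.064     ]
[ 0.00256598 -0.00108099 -0.03134398] [-0.03085194 -0.00140236 -0.0711829 ]
```

```bash
python3 -m jog '[[[0,0.02,0],[-0.12,0,-0.25],0],[[0,0.055,0],[-0.25,-0.01,-0.5],0],[[0,0.09,0],[-0.33,-0.01,-0.69],0],[[0,0.125,0],[-0.33,-0.01,-0.69],0],[[0,0.16,0],[-0.33,-0.01,-0.69],0.2],[[0,0.195,0],[-0.33,-0.01,-0.69],0.3],[[0,0.222,0],[-0.33,-0.01,-0.69],0.35],[[0,0.222,0],[-0.33,-0.01,-0.69],0.4],[[0,0.222,0],[-0.33,-0.01,-0.69],0.4],[[0,0.222,0],[-0.33,-0.01,-0.69],0.4]]' 25
python3 - <<'E'
from h import *
s=sensors.get_state();print(s['eef_pos'],s['eef_rot'],s['wrist_force'],s['opening'],s['joint_positions'])
p=camera('wrist');save(p,'w22')
np.savez('w22.npz',**{k:v for k,v in p.items()},pos=s['eef_pos'],rot=s['eef_rot'])
print(R.from_rotvec(s['eef_rot']).as_matrix().round(3))
E
```

```text
clock: 30.42
eef_pos: [0.5261, 0.0553, 0.0996]
eef_rot: [-0.287, -3.122, 0.009]
wrist_force: [-1.7, -1.2, -1.3]
opening: 0.601
[0.52614097 0.05526904 0.09956952] [-0.2866398 -3.1220427  0.0089424] [-1.69473435 -1.19599967 -1.28379737] 0.600611611075789 [-0.04647974  0.35058287 -0.29326464  0.93360581 -0.00541003  0.13664816]
[[-0.983  0.182 -0.007]
 [ 0.182  0.983 -0.005]
 [ 0.006 -0.006 -1.   ]]
```

View pics/w22.png

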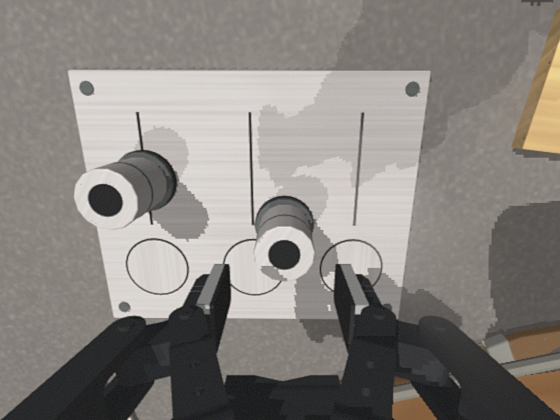

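Run:
```python
from h import *
p,s=L('w22.npz');ft=onz(p,(284,254),.064,s);Rm=R.from_rotvec(s['eef_rot']);print(ft,Rm.inv().apply(np.r_[ft[:2],.048]-s['eef_pos']))
f3=onz(p,(106,199),.064,s);print('foot3',f3)
for n,a in (('ring2',(253,267)),('ring1',(351,268)),('ring3',(157.5,266))): print(n,onz(p,a,.006,s))
```

```text
[0.52963901 0.05461845 0.064     ] [-0.00386006  0.00032032  0.0515468 ]
foot3 [ 0.47686067 -0.04050608  0.064     ]
ring2 [0.56294624 0.02258096 0.006     ]
ring1 [0.57826575 0.10155457 0.006     ]
ring3 [ 0.54796003 -0.05455227  0.006     ]
```

```bash
python3 -m jog '[[[0,0,0],[-0.04,0,0.2],0.4],[[0,0,0],[-0.04,0,0.4],0.4],[[0,0,0],[-0.04,0,0.53],0.4],[[0,0,0],[-0.04,0,0.535],0.45],[[0,0,0],[-0.04,0,0.535],0.55],[[0,0,0],[-0.04,0,0.535],0.65],[[0,0,0],[-0.04,0,0.535],0.8],[[0,0,0],[-0.04,0,0.535],0.8],[[0,0,0],[-0.04,0,0.45],0.8],[[0,0,0],[-0.04,0,0.2],0.8]]' 30
python3 - <<'E'
from h import *
s=sensors.get_state();print(s['eef_pos'],s['eef_rot'],s['wrist_force'],s['opening'],s['joint_positions'])
p=camera('wrist');save(p,'w23')
print(R.from_rotvec(s['eef_rot']).as_matrix().round(3))
E
```

```text
clock: 31.3
eef_pos: [0.5263, 0.055, 0.078]
eef_rot: [-0.285, -3.123, 0.01]
wrist_force: [0.1, -0.4, -8.9]
opening: 0.428
[0.5262735  0.05504856 0.07797939] [-0.28518729 -3.12335168  0.01023632] [ 0.07686352 -0.38264084 -8.8875033 ] 0.42798847288984926 [-0.04641011  0.36930893 -0.32985581  0.87714912 -0.0062875   0.13571845]
[[-0.983  0.181 -0.006]
 [ 0.181  0.983 -0.006]
 [ 0.005 -0.007 -1.   ]]
```

View pics/w23.png

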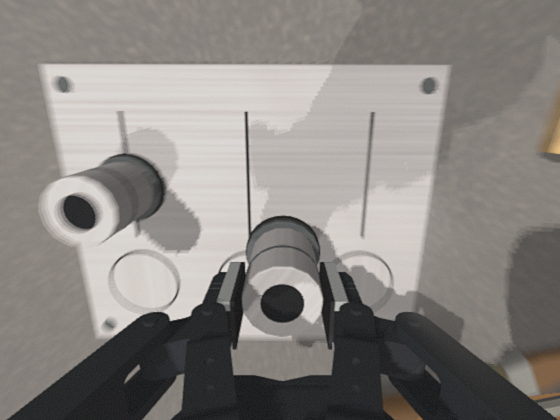

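```bash
python3 -m jog '[[[0,0,0],[0,0,-0.3],0.8],[[0,0,0],[-0.05,-0.1,-0.6],0.8],[[0,0,0],[-0.1,-0.4,-0.6],0.8],[[0,0,0],[-0.15,-0.7,-0.6],0.8],[[0,0,0],[-0.2,-1,-0.6],0.8],[[0,0,0],[-0.2,-1,-0.6],0.8],[[0,0,0],[-0.2,-1,-0.6],0.8],[[0,0,0],[-0.2,-1,-0.6],0.8],[[0,0,0],[-0.2,-1,-0.6],0.8],[[0,0,0],[-0.2,-1,-0.6],0.8]]'
python3 -m jog '[[[0,0,0],[-0.05,-0.3,0],0.8],[[0,0,0],[-0.1,-0.6,0],0.8],[[0,0,0],[-0.2,-1,0],0.8],[[0,0,0],[-0.2,-1,0],0.8],[[0,0,0],[-0.2,-1,0],0.8],[[0,0,0],[-0.2,-1,0],0.8],[[0,0,0],[-0.2,-1,0],0.8],[[0,0,0],[-0.2,-1,0],0.8],[[0,0,0],[-0.2,-1,0],0.8],[[0,0,0],[-0.2,-1,0],0.8]]'
python3 -m jog '[[[0,0,0],[0,-0.2,0],0.8],[[0,0,0],[0,-0.5,0],0.8],[[0,0,0],[0,-0.7,0],0.8],[[0,0,0],[0,-0.7,0],0.8],[[0,0,0],[0,-0.7,0],0.8],[[0,0,0],[0,-0.7,0],0.8],[[0,0,0],[0,-0.7,0],0.8],[[0,0,0],[0,-0.7,0],0.8],[[0,0,0],[0,-0.7,0],0.8],[[0,0,0],[0,-0.7,0],0.8]]'
python3 - <<'E'
from h import *
s=sensors.get_state();print(s['eef_pos'],s['eef_rot'],s['wrist_force'],s['opening'],s['joint_positions'])
p=camera('wrist');save(p,'w24')
np.savez('w24.npz',**{k:v for k,v in p.items()},pos=s['eef_pos'],rot=s['eef_rot'])
E
```

```text
clock: 32.18
eef_pos: [0.5298, -0.0459, 0.1402]
eef_rot: [-0.284, -3.128, 0.01]
wrist_force: [-0.5, -1.6, -7.9]
opening: 0.429
clock: 33.02
eef_pos: [0.5314, -0.1479, 0.1408]
eef_rot: [-0.284, -3.128, 0.01]
wrist_force: [0.0, 0.5, -7.9]
opening: 0.43
clock: 33.85
eef_pos: [0.5188, -0.2169, 0.1412]
eef_rot: [-0.284, -3.128, 0.01]
wrist_force: [0.2, 0.2, -8.1]
opening: 0.429
[ 0.51875926 -0.21694484  0.14123578] [-0.28446892 -3.12815183  0.00979643] [ 0.20475538  0.18543762 -8.09546341] 0.42911504425844704 [-0.53801124  0.36649539 -0.14414125  1.05792823 -0.0058478  -0.35663998]
```

View pics/w24.png

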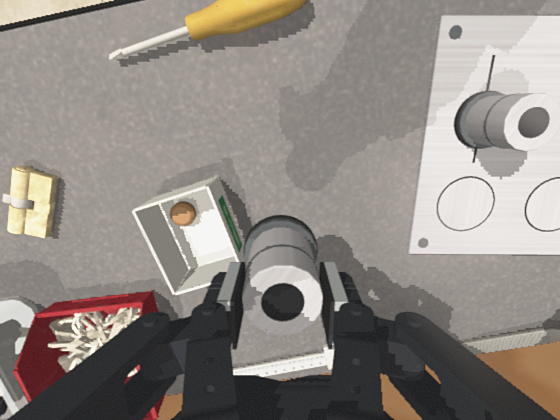

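Run:
```python
import cv2
a=cv2.imread('pics/w24.png')[165:345,115:335];cv2.imwrite('pics/w24z.png',cv2.resize(a,None,fx=3.4,fy=3.3,interpolation=cv2.INTER_CUBIC))
```

```text
(no output)
```

View pics/w24z.png

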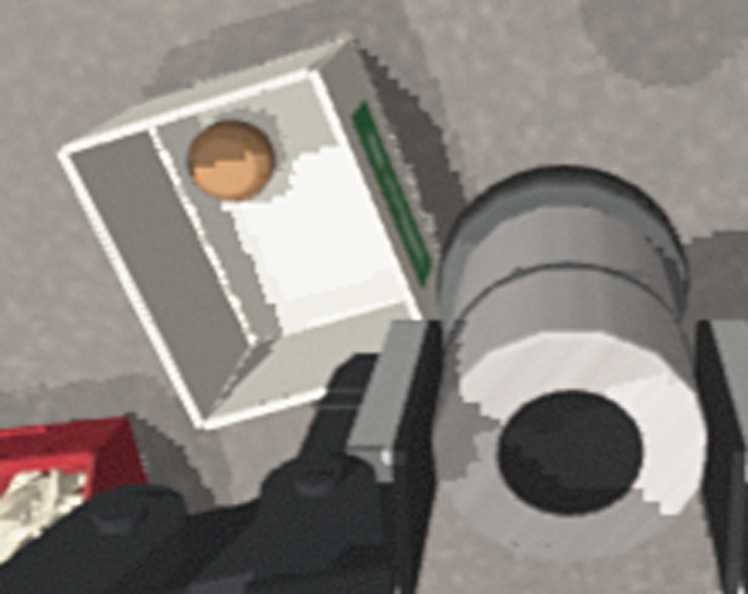

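Run:
```python
from h import *
p,s=L('w24.npz');f=lambda a:((a[0]+.5)/3.4-.5+115,(a[1]+.5)/3.3-.5+165)
A,B,D=[onz(p,f(a),.044,s)[:2] for a in ((60,152),(318,70),(203,428))]
print(A,B,D,np.linalg.norm(A-B),np.linalg.norm(A-D),'centre',(B+D)/2)
v=D-A;y=np.arctan2(v[1],v[0]);print('yaw',np.degrees(y)); w=B-A;print(np.degrees(np.arctan2(w[1],w[0]))-90)
c=(B+D)/2; r=R.from_rotvec([0,0,np.radians(7.3)])
loc=lambda X:r.inv().apply(np.r_[X[:2]-c,0])[:2].round(4)
for a in ((152,130),(258,342),(405,300)): print('floor',loc(onz(p,f(a),.002,s)))
b=onz(p,f((231,160)),.0135,s);print('ball',b,loc(b))
Rm=R.from_rotvec(s['eef_rot'])
ft=onz(p,f((571,453)),.064+.1412-.046,s);print('foot top',ft,Rm.inv().apply(ft-s['eef_pos']))
```

```text
[ 0.49282175 -0.3339561 ] [ 0.48413455 -0.26989889] [ 0.57168813 -0.3227161 ] 0.06464358393386943 0.07966331276826193 centre [ 0.52791134 -0.29630749]
yaw 8.111144288891788
7.723115460888977
floor [-0.0317 -0.0303]
floor [ 0.038  -0.0285]
floor [0.0379 0.017 ]
ball [ 0.50970347 -0.30722474  0.0135    ] [-0.0194 -0.0085]
foot top [ 0.52079118 -0.2179434   0.1592    ] [-0.0021796  -0.00072807 -0.01795991]
```

```bash
python3 -m jog '[[[0,0,0],[-0.1,-0.2,0],0.8],[[0,0,0],[-0.2,-0.45,0],0.8],[[0,0,0],[-0.32,-0.65,0],0.8],[[0,0,0],[-0.32,-0.7,0.1],0.8],[[0,0,0],[-0.32,-0.7,0.2],0.8],[[0,0,0],[-0.32,-0.7,0.3],0.8],[[0,0,0],[-0.32,-0.7,0.4],0.8],[[0,0,0],[-0.32,-0.7,0.45],0.8],[[0,0,0],[-0.32,-0.7,0.45],0.8],[[0,0,0],[-0.32,-0.7,0.45],0.8]]'
python3 - <<'E'
from h import *
s=sensors.get_state();print(s['eef_pos'],s['wrist_force'],s['opening'])
p=camera('wrist');save(p,'w25');np.savez('w25.npz',**{k:v for k,v in p.items()},pos=s['eef_pos'],rot=s['eef_rot'])
a=p['pixels'][100:400,130:430,::-1];cv2.imwrite('pics/w25z.png',cv2.resize(a,None,fx=2,fy=2,interpolation=cv2.INTER_CUBIC))
p=camera('side');a=p['pixels'][200:360,250:400,::-1];cv2.imwrite('pics/s7z.png',cv2.resize(a,None,fx=4,fy=3.7,interpolation=cv2.INTER_CUBIC))
E
```

```text
clock: 34.73
eef_pos: [0.5373, -0.2918, 0.0966]
eef_rot: [-0.285, -3.128, 0.009]
wrist_force: [0.9, 0.6, -7.8]
opening: 0.431
[ 0.53734521 -0.29176551  0.09662428] [ 0.85746582  0.59157035 -7.82753214] 0.43099581332314524
```

View pics/w25z.png

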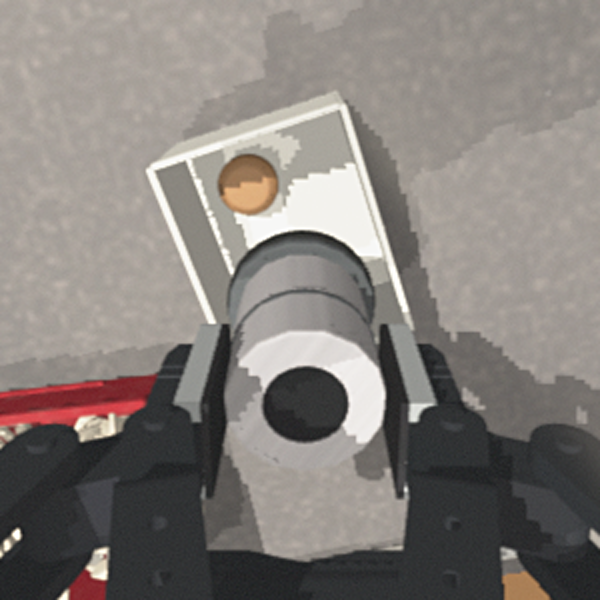

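View pics/s7z.png

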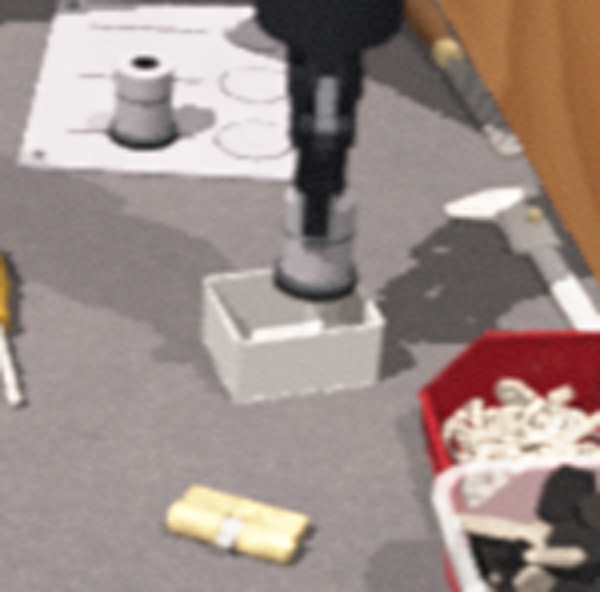

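Run:
```python
from h import *
p,s=L('w25.npz');f=lambda a:((a[0]+.5)/2-.5+130,(a[1]+.5)/2-.5+100)
l,r_=onz(p,f((228,300)),.0575,s),onz(p,f((374,300)),.0575,s);m=(l+r_)/2;print(l,r_,np.linalg.norm(l-r_),m)
top=onz(p,f((301,231)),.0605,s);print('far(-x) sole edge',top)
A,B=[onz(p,f(a),.044,s)[:2] for a in ((148,168),(344,96))];print(A,B,np.linalg.norm(A-B))
E1=onz(p,f((213,325)),.044,s)[:2];E2=onz(p,f((411,325)),.044,s)[:2];print(E1,E2,np.linalg.norm(E1-E2))
rr=R.from_rotvec([0,0,np.radians(7.6)])
for q in (A,B,E1,E2,m,top): print(rr.inv().apply(np.r_[np.array(q)[:2]-[.528,-.297],0])[:2].round(4))
b=onz(p,f((249,184)),.0135,s);print('ball',rr.inv().apply(np.r_[b[:2]-[.528,-.297],0])[:2].round(4))
```

```text
[ 0.53539216 -0.31678874  0.0575    ] [ 0.54345774 -0.27226695  0.0575    ] 0.04524647391849254 [ 0.53942495 -0.29452784  0.0575    ]
far(-x) sole edge [ 0.51633423 -0.29018272  0.0605    ]
[ 0.49277037 -0.33450872] [ 0.48198098 -0.27085256] 0.06456405741307684
[ 0.54918365 -0.32672524] [ 0.56107561 -0.26096817] 0.06682373012222198
[-0.0399 -0.0325]
[-0.0422  0.032 ]
[ 0.0171 -0.0323]
[0.0376 0.0313]
[0.0117 0.0009]
[-0.0107  0.0083]
ball [-0.019  -0.0094]
```

```bash
python3 -m jog '[[[0,0,0],[0,0,0.05],0.8],[[0,0,0],[0,0,0.1],0.8],[[0,0,0],[0,0,0.14],0.8],[[0,0,0],[0,0,0.18],0.8],[[0,0,0],[0,0,0.22],0.8],[[0,0,0],[0,0,0.26],0.8],[[0,0,0],[0,0,0.3],0.8],[[0,0,0],[0,0,0.33],0.8],[[0,0,0],[0,0,0.36],0.8],[[0,0,0],[0,0,0.38],0.8]]'
python3 - <<'E'
from h import *
s=sensors.get_state();print(s['eef_pos'],s['wrist_force'],s['ft_torque'])
E
```

```text
clock: 35.67
eef_pos: [0.5373, -0.2925, 0.0582]
eef_rot: [-0.286, -3.128, 0.01]
wrist_force: [0.1, 0.8, -8.9]
opening: 0.429
[ 0.53729131 -0.29249631  0.05824628] [ 0.12851313  0.84915626 -8.89627713] [ 0.0588444   0.02464054 -0.02615102]
```

Inside the rim with no contact. I'll lower the last 16 mm slowly.

```bash
python3 -m jog '[[[0,0,0],[0,0,0.02],0.8],[[0,0,0],[0,0,0.04],0.8],[[0,0,0],[0,0,0.06],0.8],[[0,0,0],[0,0,0.08],0.8],[[0,0,0],[0,0,0.1],0.8],[[0,0,0],[0,0,0.11],0.8],[[0,0,0],[0,0,0.12],0.8],[[0,0,0],[0,0,0.13],0.8],[[0,0,0],[0,0,0.14],0.8],[[0,0,0],[0,0,0.145],0.8]]'
python3 - <<'E'
from h import *
s=sensors.get_state();print(s['eef_pos'],s['wrist_force'],s['ft_torque'])
p=camera('wrist');save(p,'w26')
E
```

```text
clock: 36.5
eef_pos: [0.5373, -0.2927, 0.044]
eef_rot: [-0.286, -3.128, 0.01]
wrist_force: [-0.3, -0.3, -7.1]
opening: 0.429
[ 0.53733037 -0.29266088  0.0440479 ] [-0.25698595 -0.26209805 -7.1493586 ] [ 0.00909991  0.02390996 -0.01309014]
```

View pics/w26.png

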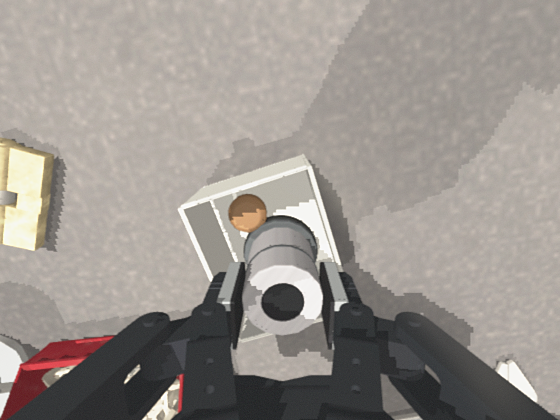

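```bash
python3 -m jog '[[[0,0,0],[0,0,0.007],0.8],[[0,0,0],[0,0,0.013],0.8],[[0,0,0],[0,0,0.018],0.8],[[0,0,0],[0,0,0.022],0.8],[[0,0,0],[0,0,0.024],0.8],[[0,0,0],[0,0,0.024],0.6],[[0,0,0],[0,0,0.024],0.4],[[0,0,0],[0,0,0.024],0.3],[[0,0,0],[0,0,0.024],0.3],[[0,0,0],[0,0,-0.1],0.3]]'
python3 - <<'E'
from h import *
s=sensors.get_state();print(s['eef_pos'],s['wrist_force'],s['ft_torque'],s['opening'])
E
python3 -m jog '[[[0,0,0],[0,0.1,-0.3],0.1],[[0,0,0],[0,0.2,-0.6],0],[[0,0,0],[0,0.4,-0.7],0],[[0,0,0],[0,0.7,-0.7],0],[[0,0,0],[0,1,-0.7],0],[[0,0,0],[0.2,1,-0.7],0],[[0,0,0],[0.2,1,-0.7],0],[[0,0,0],[0.2,1,-0.7],0],[[0,0,0],[0.2,1,-0.7],0],[[0,0,0],[0.2,1,-0.7],0]]'
python3 - <<'E'
from h import *
s=sensors.get_state();print(s['eef_pos'],s['wrist_force'],s['joint_positions'])
p=camera('wrist');save(p,'w27');np.savez('w27.npz',**{k:v for k,v in p.items()},pos=s['eef_pos'],rot=s['eef_rot'])
p=camera('side');a=p['pixels'][200:360,250:400,::-1];cv2.imwrite('pics/s8z.png',cv2.resize(a,None,fx=4,fy=3.7,interpolation=cv2.INTER_CUBIC))
E
```

```text
clock: 37.38
eef_pos: [0.5366, -0.292, 0.0526]
eef_rot: [-0.285, -3.126, 0.008]
wrist_force: [-0.1, -0.3, -0.2]
opening: 0.702
[ 0.53661407 -0.29203915  0.05260995] [-0.0864668 -0.2774175 -0.2184363] [0.00547774 0.02814256 0.01382983] 0.7024070960685624
clock: 38.22
eef_pos: [0.5363, -0.1909, 0.1235]
eef_rot: [-0.287, -3.128, 0.01]
wrist_force: [-1.2, -0.2, 0.6]
opening: 0.999
[ 0.53634605 -0.19086547  0.1235199 ] [-1.2291337  -0.15197145  0.63140618] [-0.48197404  0.38931699 -0.15851071  1.02060745 -0.00599061 -0.2992098 ]
```

View pics/w27.png

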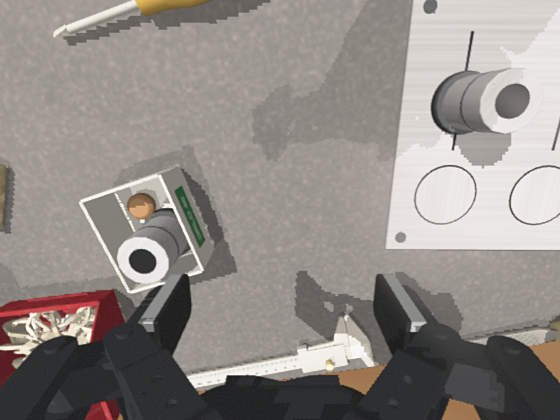

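View pics/s8z.png

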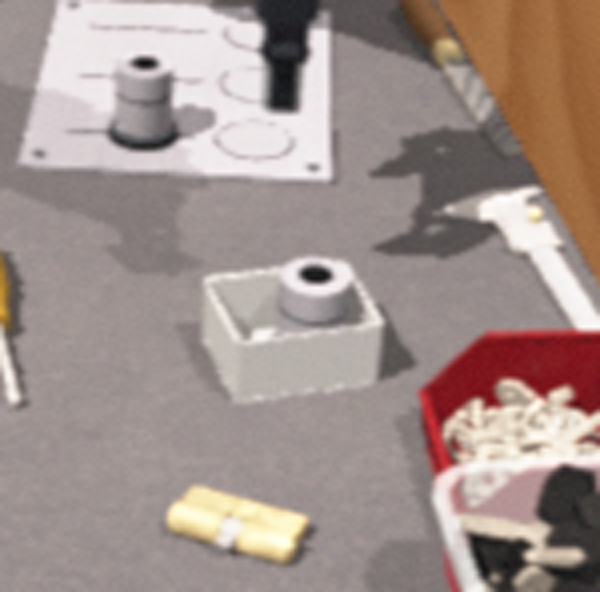

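```bash
python3 -m jog '[[[0,0,0],[0.3,0.3,0],0],[[0,0,0],[0.6,0.6,0.1],0],[[0,0,0],[0.85,0.9,0.2],0],[[0,0,0],[0.85,0.9,0.3],0],[[0,0,0],[0.85,0.9,0.3],0],[[0,0,0],[0.85,0.9,0.3],0],[[0,0,0],[0.85,0.9,0.3],0],[[0,0,0],[0.85,0.9,0.3],0],[[0,0,0],[0.85,0.9,0.3],0],[[0,0,0],[0.85,0.9,0.3],0]]'
python3 - <<'E'
from h import *
s=sensors.get_state();print(s['eef_pos'],s['wrist_force'])
p=camera('wrist');save(p,'w28');np.savez('w28.npz',**{k:v for k,v in p.items()},pos=s['eef_pos'],rot=s['eef_rot'])
Rm=R.from_rotvec(s['eef_rot']);print(Rm.inv().apply(np.array([.477,-.0405,.007])-s['eef_pos']))
E
```

```text
clock: 39.15
eef_pos: [0.469, -0.087, 0.0931]
eef_rot: [-0.287, -3.128, 0.01]
wrist_force: [0.2, 0.7, -0.2]
opening: 1.003
[ 0.4689882  -0.08704149  0.0931135 ] [ 0.22674573  0.6628579  -0.16893816]
[0.00061557 0.04776893 0.08581133]
```

View pics/w28.png

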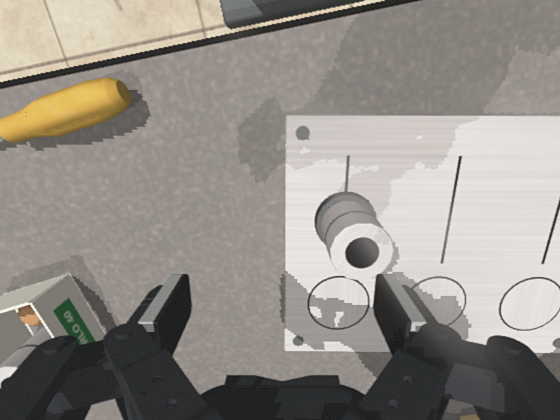

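```bash
python3 - <<'E'
from h import *
p,s=L('w28.npz');print(onz(p,(361,251),.064,s))
E
python3 -m jog '[[[0,0,0],[0.01,0.25,0],0],[[0,0,0],[0.01,0.48,0],0],[[0,0,0],[0.01,0.48,0.05],0],[[0,0,0],[0.01,0.48,0.2],0],[[0,0,0],[0.01,0.48,0.37],0],[[0,0,0],[0.01,0.48,0.54],0],[[0,0,0],[0.01,0.48,0.7],0],[[0,0,0],[0.01,0.48,0.8],0],[[0,0,0],[0.01,0.48,0.86],0],[[0,0,0],[0.01,0.48,0.86],0]]'
python3 - <<'E'
from h import *
s=sensors.get_state();print(s['eef_pos'],s['wrist_force'])
p=camera('wrist');save(p,'w29')
E
```

```text
[ 0.47590261 -0.04251583  0.064     ]
clock: 40.03
eef_pos: [0.4756, -0.0398, 0.0057]
eef_rot: [-0.286, -3.126, 0.009]
wrist_force: [-0.2, 0.9, 0.2]
opening: 0.995
[ 0.47563645 -0.0397633   0.00571343] [-0.23179719  0.89440361  0.17135045]
```

View pics/w29.png

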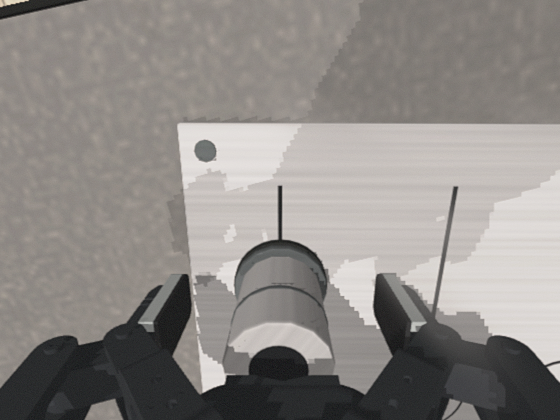

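```bash
python3 -m jog '[[[0,0,0],[0,0.06,-0.02],0],[[0,0,0],[0,0.12,-0.02],0],[[0,0,0],[0,0.17,-0.02],0],[[0,0,0],[0,0.2,-0.02],0],[[0,0,0],[0,0.23,-0.02],0],[[0,0,0],[0,0.26,-0.02],0],[[0,0,0],[0,0.29,-0.02],0],[[0,0,0],[0,0.32,-0.02],0],[[0,0,0],[0,0.35,-0.02],0],[[0,0,0],[0,0.38,-0.02],0]]'
python3 - <<'E'
from h import *
s=sensors.get_state();print(s['eef_pos'],s['wrist_force'],s['ft_torque'])
E
python3 -m jog '[[[0,0,0],[0,0.03,0.001],0],[[0,0,0],[0,0.06,0.002],0],[[0,0,0],[0,0.09,0.004],0],[[0,0,0],[0,0.12,0.006],0],[[0,0,0],[0,0.15,0.008],0],[[0,0,0],[0,0.17,0.01],0],[[0,0,0],[0,0.19,0.012],0],[[0,0,0],[0,0.21,0.014],0],[[0,0,0],[0,0.23,0.016],0],[[0,0,0],[0,0.25,0.018],0]]'
python3 - <<'E'
from h import *
s=sensors.get_state();print(s['eef_pos'],s['wrist_force'],s['ft_torque'])
p=camera('wrist');save(p,'w30')
s=sensors.get_state();print(s['eef_pos'],s['wrist_force'],s['ft_torque'])
E
```

```text
clock: 40.92
eef_pos: [0.4834, -0.0027, 0.0088]
eef_rot: [0.286, 3.128, -0.013]
wrist_force: [-0.7, -7.3, 4.7]
opening: 1.003
[ 0.48340919 -0.00270557  0.00879742] [-0.71097669 -7.3445713   4.66012606] [-1.35339202  0.26570867 -0.01434096]
clock: 41.75
eef_pos: [0.4879, 0.0218, 0.0069]
eef_rot: [0.286, 3.128, -0.013]
wrist_force: [-1.5, -6.6, 5.9]
opening: 0.999
[0.48791953 0.021767   0.0068648 ] [-1.45169741 -6.64821437  5.92989779] [-1.4571936  0.2531781 -0.0294905]
[0.48795079 0.02212896 0.00681211] [-0.23903172 -6.64312313  4.25920706] [-1.23952446  0.1476409   0.03421173]
```

View pics/w30.png

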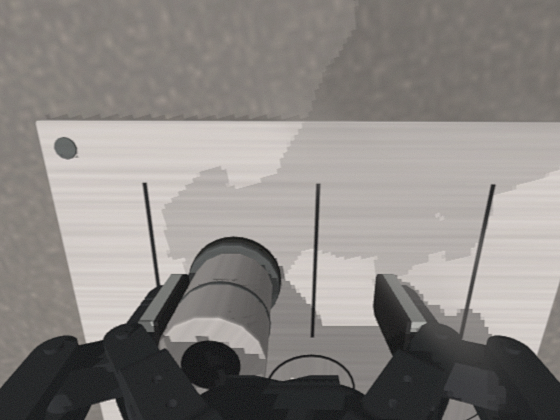

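```bash
python3 -m jog '[[[0,0,0],[0,-0.1,0],0],[[0,0,0],[0,-0.2,0],0],[[0,0,0],[0,-0.22,-0.2],0],[[0,0,0],[0,-0.22,-0.5],0],[[0,0,0],[0,-0.22,-0.8],0],[[0,0,0],[0,-0.22,-1],0],[[0,0,0],[0,-0.22,-1],0],[[0,0,0],[0,-0.22,-1],0],[[0,0,0],[0,-0.22,-1],0],[[0,0,0],[0,-0.22,-1],0]]'
python3 -m jog '[[[0,0,0],[0.3,0,-0.3],0],[[0,0,0],[0.6,0,-0.6],0],[[0,0,0],[0.9,0,-1],0],[[0,0,0],[0.9,0,-1],0],[[0,0,0],[0.9,0,-1],0],[[0,0,0],[0.9,0,-1],0],[[0,0,0],[0.9,0,-1],0],[[0,0,0],[0.9,0,-1],0],[[0,0,0],[0.9,0,-1],0],[[0,0,0],[0.9,0,-1],0]]'
python3 - <<'E'
from h import *
s=sensors.get_state();print(s['clock'],s['eef_pos'],s['wrist_force'])
p=camera('wrist');save(p,'w31');np.savez('w31.npz',**{k:v for k,v in p.items()},pos=s['eef_pos'],rot=s['eef_rot'])
p=camera('side');save(p,'s9');a=p['pixels'][130:370,200:400,::-1];cv2.imwrite('pics/s9z.png',cv2.resize(a,None,fx=2.9,fy=2.5,interpolation=cv2.INTER_CUBIC))
E
```

```text
clock: 42.63
eef_pos: [0.4829, 0.0011, 0.1055]
eef_rot: [-0.286, -3.126, 0.01]
wrist_force: [-1.2, -0.1, 1.1]
opening: 1.001
clock: 43.47
eef_pos: [0.3954, 0.0182, 0.2058]
eef_rot: [-0.286, -3.126, 0.01]
wrist_force: [-0.0, -1.3, 0.9]
opening: 0.999
43.4667 [0.39536098 0.01819867 0.20577603] [-0.00392407 -1.28097431  0.85655644]
```

View pics/w31.png

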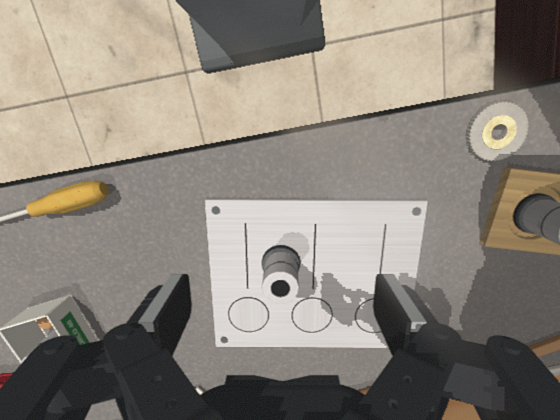

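View pics/s9z.png

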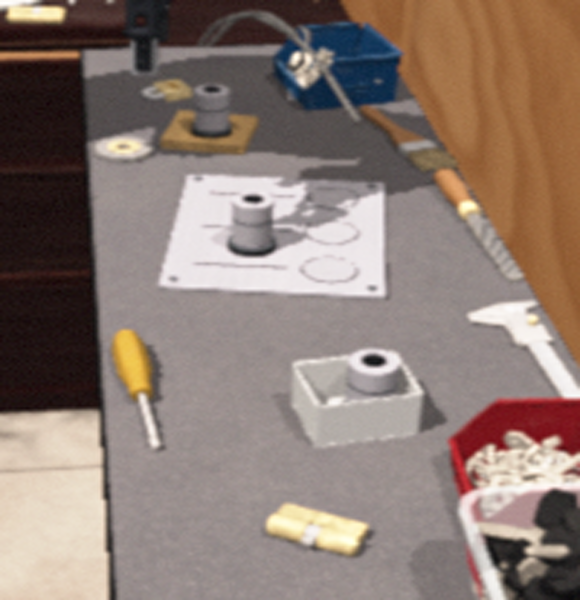

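Run:
```python
from h import *
p,s=L('w27.npz');r1=ray(p,(144,261),s)
q=camera('side');px=((374+.5)/2.9-.5+200,(361+.5)/2.5-.5+130);r2=ray(q,px)
X,e=tri([r1,r2]);print(X,e)
rr=R.from_rotvec([0,0,np.radians(7.6)]);print(rr.inv().apply(np.r_[X[:2]-[.528,-.297],0]))
px=((211.5+.5)/2.9-.5+200,(91+.5)/2.5-.5+130);print('nest foot top',onz(q,px,.064))
```

```text
[ 0.5414151  -0.29443612  0.05812487] [np.float64(0.0001773557376593835), np.float64(0.000177355737659458)]
[0.01363634 0.00076712 0.        ]
nest foot top [0.47461095 0.28326283 0.064     ]
```

The top of the foot in the carton measures 58 mm high, against 60 mm expected when it is fully down. The nest foot is centred. Handing in.

Run:
```python
from station import hand_in
print(hand_in())
```

```text
the job is handed in; nothing more can be done
None
```

All three feet are sorted and the job was handed in at about 44 s of the 72 s allowed.

| Foot (start ring) | What the drag showed | Now standing |
|---|---|---|
| Left (`spot_1`) | About 2 N, the lowest | In the white carton, judged most slippery |
| Right (`spot_3`) | About 5 N; with the finger pressing down 5–6 N, about 7 N (0.5–0.58 of weight plus load) | On the plate, judged middling |
| Middle (`spot_2`) | About 5.3 N; with the finger pressing down 11 N, about 14 N (0.73 of weight plus load) | In the recess of the wooden block, judged best gripping |

**Where the readings disagree:** the order is clear, but the values do not all fall in the stated bands:
- **Plain drags:** the middle and right feet read almost the same. I told them apart by repeating the drag with the finger moving slightly downward, which loaded the foot.
- **Middle foot:** its loaded ratio of 0.73 is below the stated 1.0, but well above the right foot's.
- **Slippery foot:** it read about 1 N above its stated range.

**Last checks:**
- **Carton:** the foot stands about 14 mm from the centre, on the side away from the robot. Its top measured 58 mm high against 60 mm expected, which is within calibration.
- **Block:** the foot appears centred and upright in the recess.
- **Plate:** the remaining foot stands upright.
- **Clear of the robot:** the gripper is open and away from everything. The padlock, lock cylinder, screwdriver and cutter look undisturbed.

**Not in the description:**
- **Ball in the carton:** a small loose ball was already inside. I placed the foot beside it; if they touched, the ball moved only slightly.
- **Rods over the left lane:** two thin rods hang there. I worked the left foot out from under them with a tilted gripper and felt no contact.

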